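# Put salvaged electrical spares into their matching holders

## Robot

A 7-joint arm with a two-finger parallel gripper is mounted at the origin on the work surface. World frame = base frame: x ahead of the robot, y to its left, z up, the work surface at z = 0. Lengths are in m, angles in rad, forces in N, time in s.
With the tool pointing down it reaches from about 0.4 to 0.9 m from the base axis. Payload 5.6 kg.
Tool frame: the origin (TCP) lies on the centre line of the jaws, within the pads' length; the fingertips stand 17 mm ahead of it and the grasp point (between the pads) lies 2 mm behind it; x points along the fingers, y is the direction in which the jaws open and shut, and the axes are right-handed (so a half turn about x gives the same grasp; the last joint's range is limited). The gripper opens to 92 mm and grips with 3 to 60 N. Pads are 20 mm wide; open, the fingers measure 128 mm over their backs; the gripper's body (75 mm by 189 mm) begins 69 mm behind the grasp point.
Start: joints at [-0.043, 0.468, -0.012, 1.603, 0.006, 1.071, -0.056], TCP at [0.65, -0, 0.232] pointing down, gripper open.
Joint ranges: [-2.53, 2.53], [-0.31, 2.02], [-1.57, 1.55], [0.28, 2.44], [-1.29, 4.43], [0.15, 1.84], [-2.92, 2.92]. Speed limits (rad/s): [2.57, 2.57, 3.14, 3.14, 3.14, 3.14, 3.14].

## Interface

Orientations are given as a rotation vector (axis times angle).
In Python, from cell import ctrl gives the robot as it stands.
- The arm moves only by the shell command python3 -m crank 'ROWS'. ROWS is JSON, a list that holds one entry, the list of rows, each a list of 7 numbers: the shift along the world's x, y, z each as a share of 30 mm, from -1 to 1, then the turn, a rotation vector about the world's x, y, z each as a share of 0.15 rad, from -1 to 1, then the opening, from 0 (shut) to 1 (fully open). A call has 1 to 10 rows; each row shifts and turns the pose as measured when the row begins; what a row does not reach is not made up. A row lasts 1/8 s, in which the tool goes at most 62.5 mm and 10.7 degrees, less where a joint would pass 70% of its speed; a pose out of reach is approached as far as the arm can. A call with a number of a shift or a turn outside -1 to 1 is refused whole. A call with a gripper value outside its range is refused whole. The fingers move at their own pace and stop on an object; the grip force is fixed at half the most. Time passes only in rows, so rows that do not move let the fingers close. It gives the time, the measured TCP pose, the force and the opening at its end, in the units of the state.
- ctrl.sense(): the state, without advancing time (a new reading comes with each control period).
- ctrl.capture(name): name is "scene" or "side" or "wrist"; returns a dict with "image" (400x640x3 uint8, blue, green, red), "intrinsics" (3x3 intrinsics, pixels), "rvec" (rotation vector, rad) and "tvec" (3), from world to camera coordinates, as OpenCV has them; the wrist camera has in their place "mount" (4x4, takes a point from camera to tool coordinates, whose origin is the TCP and whose axes are the tool frame's). Camera axes: x right, y down, z forward; pixel columns grow to the right and rows downward; lengths in m; the calibration is good to about 2 mm. The wrist camera is an equidistant fisheye: a pixel r from the principal point sees the ray r / f radians off the axis. A picture is of the moment at which its call begins: read the wrist's pose just before it. There is no depth.
- ctrl.finish_job(): hands the job in, once; it reports no verdict.
The state is a dict: "t": time; "joint_positions": joint angles; "qvel": joint speeds; "joint_torque": joint torques, N m; "tool_pos": TCP position; "tcp_rot": TCP orientation; "ft_force": force on the tool from outside, world axes, zero at the start; "moment": the same for the moment, N m; "gripper_width": opening from 0.0 (shut) to 1.0 (fully open).
Only numpy, scipy, OpenCV 4.12 (cv2) and the standard library are available. Lean on these libraries where they do the work, as an engineer would, in place of code of your own. Each camera call takes 0.05 s, during which the arm holds its last target.

## Task

Put the four salvaged spares away, each in the holder made for it: the long fuse and the short fuse lying in the V cradle of their own size, the gauge dial-up in the recess of the round stand, and the control card flat in the rectangular tray, each well centred and left at rest. The card still sits on the four pins of the open drive chassis: lift it straight up off them, and keep it level all the way to the tray, without tipping it.

Things in the scene. Friction and masses are not known exactly. Their poses are not given: they have to be found in the camera images.
- long_fuse_center (a point): The long, thick cartridge fuse: a smooth white ceramic cylinder with brass end caps, 44 mm diameter, 120 mm long, loose, lying on its side on the bench. The point is its centre, on its axis (22 mm above what it lies on); its y axis runs along the cylinder. About 0.3 kg. It can roll.
- short_fuse_center (a point): The short, thin cartridge fuse: same materials, 30 mm diameter, 80 mm long, loose, lying on its side on the bench. The point is its centre, on its axis (15 mm above what it lies on); its y axis runs along the cylinder. About 0.12 kg. It can roll.
- gauge_center (a point): The round panel gauge: a black drum, 58 mm diameter and 50 mm high, loose, standing on its back with its white dial facing up. The point is its centre, 25 mm above its underside; z points up. About 0.22 kg.
- card_grip (a point): Control card, loose: green plate 64 (x) x 90 (y) x 4 mm with a dark transformer block in its middle, 30 (x) x 44 (y) mm, from 4 to 48 mm above the underside. The point is in the block, centred, 30 mm above the underside: pinch there along x. Low parts up to 11 mm above the underside lie around it. It starts level on the chassis pins; a half turn makes no difference. About 0.3 kg.
- chassis_seat (a point): Open drive chassis, fixed: steel plate 86 (x) x 112 (y) mm, four standoffs 22 mm high at x = +-22, y = +-35 mm, each with a 5 mm pin standing 12 mm higher through an 8 mm square hole in the card. The point is the middle, at the standoffs' top, 22 mm above the bench, where the card's underside starts. The card is free once raised 16 mm.
- long_cradle_seat (a point): Large wooden V cradle, fixed, for the long fuse: base 64 (x) x 112 (y) x 8 mm, two V-notched blocks 16 mm thick centred at y = +-42 mm, tops 39 mm above the bench, 68 mm between them open for fingers. The point is where the long fuse's centre comes to lie, 46 mm above the bench; y is the way of the fuse's axis (either way round).
- short_cradle_seat (a point): Small wooden V cradle, fixed, for the short fuse: base 46 (x) x 86 (y) x 8 mm, two V-notched blocks 10 mm thick centred at y = +-32 mm, tops 35 mm above the bench, 54 mm between them open for fingers. The point is where the short fuse's centre comes to lie, 38 mm above the bench; y is the way of the fuse's axis (either way round).
- gauge_stand_seat (a point): The round wooden stand, fixed, for the gauge: a disc 88 mm in diameter with a flat round recess 78 mm wide, 3 mm deep, rim 12 mm above the bench, dark rubber in it. The point is the centre of the recess floor, 9 mm above the bench, where the middle of the gauge's underside belongs.
- card_tray_seat (a point): The shallow rectangular wooden tray, fixed, for the card: 94 mm (x) by 120 mm (y) outside, walls 4 mm thick and 11 mm high, inner space 86 by 112 mm, dark rubber on its floor. The point is the centre of the floor, 5 mm above the bench; the card lies flat inside with its long side along y (either way round).
Things that resemble listed ones, but are neither listed nor needed, are in the scene too. Leave any turquoise look-alike of the part that bears card_tray_seat alone.

How it is judged:
At the end, for the whole second after the job is handed in: Each fuse seated in the V cradle of its size (13 mm in plan, 5 mm in height, 0.15 rad); gauge upright, dial up, on the recess floor (13 mm; 2.5 mm in height); card flat on the tray floor (15 mm; 3 mm in height); gauge and card tilted under 0.05 rad; all released and at rest (horizontal distance between long_fuse_center and long_cradle_seat below 0.013 m and z of long_fuse_center in the frame of long_cradle_seat between -0.005 and 0.005 m and linear speed of each of long_fuse, short_fuse, gauge, card below 0.02 m/s and angular speed of each of long_fuse, short_fuse, gauge, card below 0.3 rad/s and angle between the y axis of long_fuse_center and the y axis of long_cradle_seat, either way round below 0.15 rad and horizontal distance between short_fuse_center and short_cradle_seat below 0.013 m and z of short_fuse_center in the frame of short_cradle_seat between -0.005 and 0.005 m and angle between the y axis of short_fuse_center and the y axis of short_cradle_seat, either way round below 0.15 rad and horizontal distance between gauge_center and gauge_stand_seat below 0.013 m and z of gauge_center in the frame of gauge_stand_seat between 0.0225 and 0.0275 m and angle between each of gauge_center, card_grip's own z axis and vertical below 0.05 rad and horizontal distance between card_grip and card_tray_seat below 0.015 m and z of card_grip in the frame of card_tray_seat between 0.027 and 0.033 m); the robot touches nothing.
It fails at once if the control card is cocked or tipped by more than 0.3 rad (17 degrees) (angle between card_grip's own z axis and vertical above 0.3 rad).
It also fails if it takes over 128 s, if anything falls off the work surface, if the arm or the gripper's body presses on something with over 40 N, if the wrist force passes 120 N, or if a joint passes its speed limit or range.

## Working session

There is one attempt and no reset: what is moved stays moved. The work goes in short steps, Python scripts to look and compute and a shell command to move; the robot and the scene stay as the last step left them, time stands still between calls to the robot, and variables do not carry over. Pictures are saved under pics/ and viewed, and the job is handed in when it is done.

```bash
mkdir -p pics; ls; python3 - <<'E'
from cell import ctrl
import cv2,numpy as np
s=ctrl.sense();print({k:np.round(v,3) for k,v in s.items()})
for n in ["scene","side","wrist"]:
    c=ctrl.capture(n);cv2.imwrite(f"pics/{n}0.png",c["image"])
    print(n,{k:np.round(v,4).tolist() for k,v in c.items() if k!="image"})
E
```

```text
pics
{'t': np.float64(0.0), 'joint_positions': array([-0.043,  0.468, -0.012,  1.604,  0.006,  1.071, -0.056]), 'qvel': array([ 0.   ,  0.001, -0.   ,  0.   , -0.   , -0.001,  0.001]), 'joint_torque': array([-0.0000e+00, -5.2057e+01, -1.3000e-02, -2.4375e+01, -5.7000e-02,
        1.7000e-02,  0.0000e+00]), 'tool_pos': array([ 0.649, -0.   ,  0.231]), 'tcp_rot': array([ 1.208,  1.21 , -1.211]), 'ft_force': array([0.732, 0.841, 0.653]), 'moment': array([-0.02 , -0.016, -0.032]), 'gripper_width': np.float64(1.001)}
scene {'intrinsics': [[435.2117, 0.0, 320.2321], [0.0, 435.2117, 200.7962], [0.0, 0.0, 1.0]], 'rvec': [2.1554, 0.833, -0.3965], 'tvec': [-0.3569, -0.1808, 1.8545]}
side {'intrinsics': [[490.4886, 0.0, 319.2155], [0.0, 490.4886, 202.6904], [0.0, 0.0, 1.0]], 'rvec': [2.3165, -0.2832, 0.1266], 'tvec': [-0.5189, 0.1356, 1.3926]}
wrist {'intrinsics': [[309.7069, 0.0, 314.0192], [0.0, 309.7069, 199.0281], [0.0, 0.0, 1.0]], 'mount': [[0.0005, -0.2962, 0.9551, -0.1532], [1.0, 0.0004, -0.0004, 0.0006], [-0.0002, 0.9551, 0.2962, -0.0846], [0.0, 0.0, 0.0, 1.0]]}
```

View pics/scene0.png

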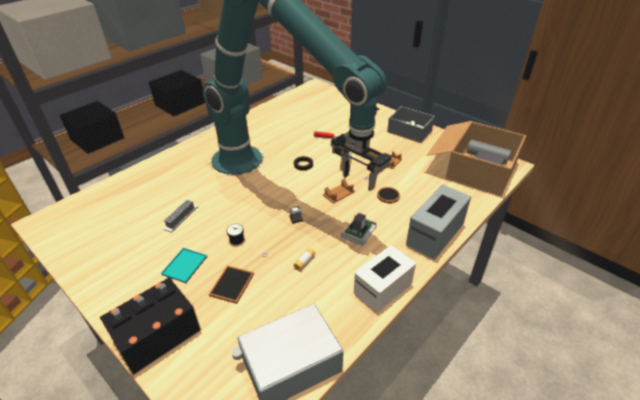

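View pics/side0.png

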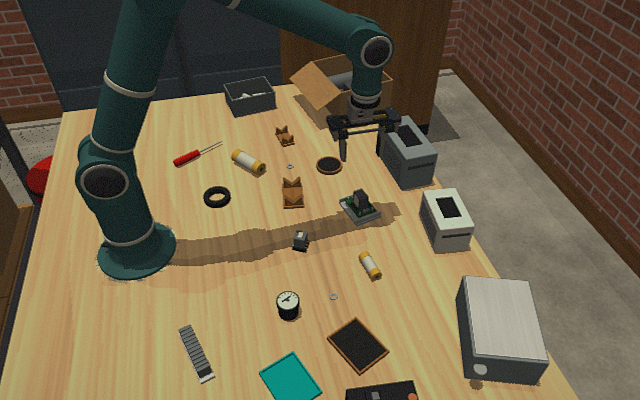

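View pics/wrist0.png

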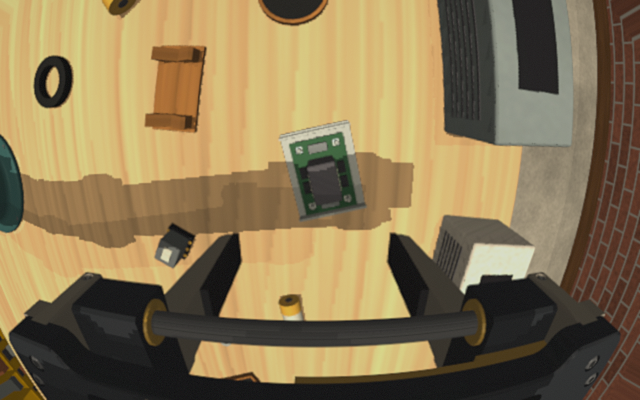

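The side view shows the long fuse (248,161), short fuse (370,265), gauge (288,304), large cradle (292,192), small cradle (285,135), stand (329,165), card on chassis (360,207), the wooden dark-floored tray (357,345) and the turquoise look-alike (290,380). I'll write the helpers and enlarge it.

```bash
cat > h.py <<'E'
from cell import ctrl
import cv2,numpy as np
from scipy.spatial.transform import Rotation as R
def cam(name):
    s=ctrl.sense(); c=ctrl.capture(name); K=c["intrinsics"]
    if name=="wrist":
        T=np.eye(4);T[:3,:3]=R.from_rotvec(s["tcp_rot"]).as_matrix();T[:3,3]=s["tool_pos"]
        M=T@np.array(c["mount"])
    else:
        Rm=R.from_rotvec(c["rvec"]).as_matrix();M=np.eye(4);M[:3,:3]=Rm.T;M[:3,3]=-Rm.T@np.ravel(c["tvec"])
    return dict(im=c["image"],K=np.array(K),M=M,fish=name=="wrist")
def cast(c,uv,z):
    uv=np.atleast_2d(np.asarray(uv,float));K=c["K"]
    x=(uv-K[[0,1],[2,2]])/K[0,0]
    if c["fish"]:
        r=np.linalg.norm(x,axis=1);k=np.where(r>1e-9,np.sin(r)/np.maximum(r,1e-9),1)
        d=np.c_[x*k[:,None],np.cos(r)]
    else: d=np.c_[x,np.ones(len(x))]
    d=d@c["M"][:3,:3].T;o=c["M"][:3,3]
    return o+d*((z-o[2])/d[:,2])[:,None]
def proj(c,P):
    P=np.atleast_2d(P);p=(P-c["M"][:3,3])@c["M"][:3,:3]
    if c["fish"]:
        rho=np.linalg.norm(p[:,:2],axis=1);th=np.arctan2(rho,p[:,2]);x=p[:,:2]*(th/np.maximum(rho,1e-9))[:,None]
    else: x=p[:,:2]/p[:,2:]
    return x*c["K"][0,0]+c["K"][[0,1],[2,2]]
def save(c,n,box=None,f=1):
    im=c["im"]
    if box: im=im[box[1]:box[3],box[0]:box[2]]
    cv2.imwrite(f"pics/{n}.png",cv2.resize(im,None,fx=f,fy=f,interpolation=cv2.INTER_CUBIC))
E
python3 - <<'E'
from h import *
c=cam("side");save(c,"side_a",(160,100,420,260),3);save(c,"side_b",(230,230,430,400),3)
P=dict(lf=((248,161),.022),sf=((370,265),.015),gauge=((288,297),.05),lc=((292,192),.02),sc=((285,136),.02),stand=((329,164),.012),card=((360,207),.026),tray=((357,345),.005))
for k,(u,z) in P.items(): print(k,cast(c,u,z).round(3))
w=cam("wrist");print(w["M"].round(3))
print(np.round(R.from_rotvec(ctrl.sense()["tcp_rot"]).as_matrix(),2))
E
```

```text
lf [[0.362 0.3   0.022]]
sf [[ 0.622 -0.221  0.015]]
gauge [[ 0.381 -0.295  0.05 ]]
lc [[0.475 0.115 0.02 ]]
sc [[0.511 0.413 0.02 ]]
stand [[0.627 0.231 0.012]]
card [[ 0.66  -0.007  0.026]]
tray [[ 0.518 -0.439  0.005]]
[[ 1.     0.001 -0.001  0.65 ]
 [ 0.    -0.955 -0.296  0.085]
 [-0.002  0.296 -0.955  0.384]
 [ 0.     0.     0.     1.   ]]
[[-0.  1. -0.]
 [-0. -0. -1.]
 [-1. -0.  0.]]
```

View pics/side_a.png

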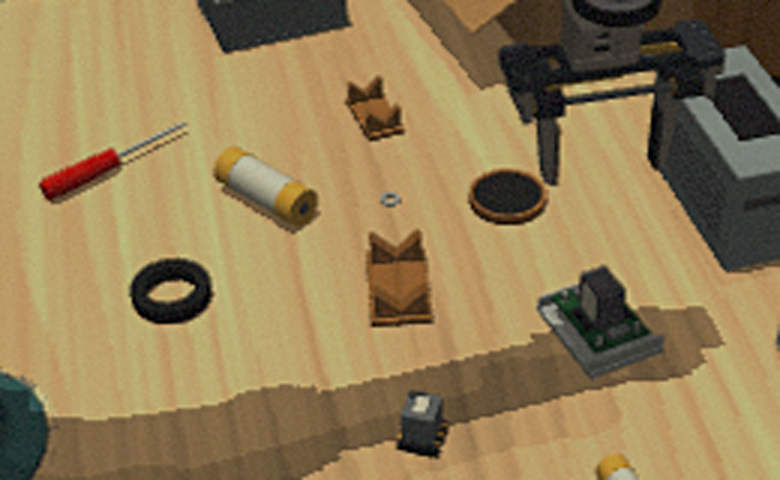

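View pics/side_b.png

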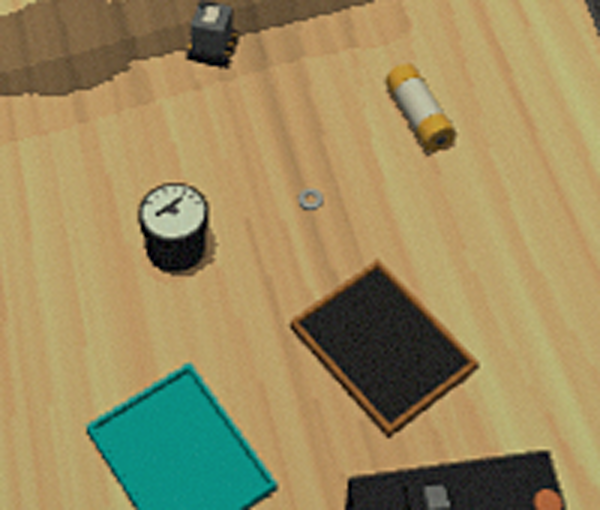

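Side crops: the tray meant is the wooden-rimmed, dark-floored one (px 357,345), not the turquoise one (290,380). The stand is the wooden disc at (329,165), while the black ring at (217,197) has no floor or wood. Next I'll measure the card and large cradle from the present wrist view.

```bash
cat >> h.py <<'E'
def rect(c,mask,z,near=None,box=None):
    m=mask.astype(np.uint8)*255
    if box: 
        b=np.zeros_like(m);b[box[1]:box[3],box[0]:box[2]]=1;m=m*b
    m=cv2.morphologyEx(m,cv2.MORPH_OPEN,np.ones((3,3)))
    cs,_=cv2.findContours(m,cv2.RETR_EXTERNAL,cv2.CHAIN_APPROX_NONE)
    out=[]
    for q in cs:
        if cv2.contourArea(q)<40: continue
        W=cast(c,q[:,0],z)[:,:2]
        r=cv2.minAreaRect((W*1000).astype(np.float32))
        (w,h),a=r[1],r[2]
        if w>h: a-=90   # angle such that long side along (a+90)
        out.append((np.round(np.array(r[0])/1000,4),np.round([min(w,h),max(w,h)],1),round(a,1),q[:,0].mean(0).round(0)))
    return out  # a = direction deg of SHORT side from world x
E
python3 - <<'E'
from h import *
c=cam("wrist");save(c,"w_card",(130,30,390,230),3)
hsv=cv2.cvtColor(c["im"],cv2.COLOR_BGR2HSV)
g=(hsv[...,0]>45)&(hsv[...,0]<85)&(hsv[...,1]>80)
for r in rect(c,g,.026,box=(260,100,390,230)):print("green",r)
for u in [(325,182)]: print(hsv[u[1],u[0]])
for r in rect(c,(hsv[...,1]>120)&(hsv[...,0]<20),.02,box=(130,30,220,140)):print("cr",r)
E
```

```text
green (array([ 0.6421, -0.0259]), array([10.7, 10.9]), -78.2, array([307., 198.]))
green (array([ 0.6903, -0.0097]), array([11. , 18.8]), 1.5, array([348., 187.]))
green (array([0.6546, 0.0319]), array([33.9, 63.3]), -82.8, array([320., 151.]))
[ 0 17 60]
cr (array([0.4847, 0.1198]), array([ 95.9, 139.2]), -8.0, array([181.,  81.]))
```

View pics/w_card.png

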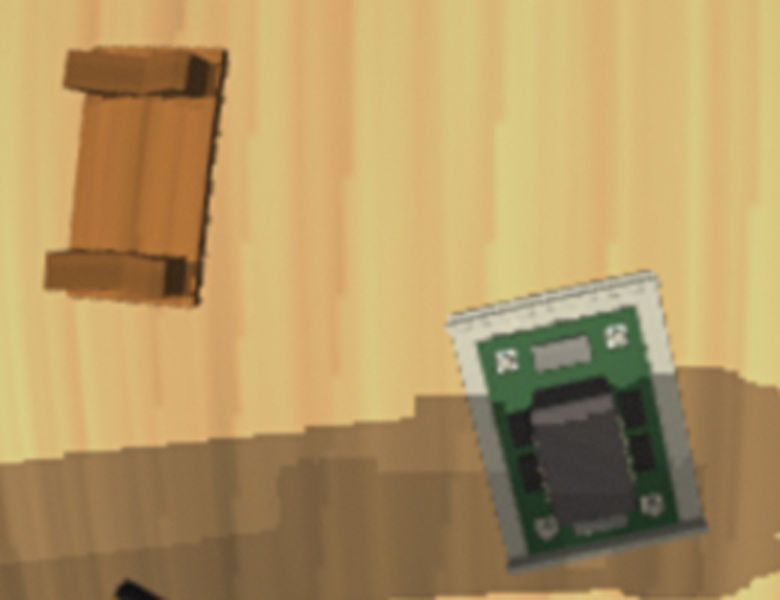

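```bash
python3 - <<'E'
from h import *
c=cam("wrist")
f=lambda L:np.array(L)/3+[130,30]
def q(n,L,z):
    W=cast(c,f(L),z)[:,:2]; e=np.diff(np.vstack([W,W[:1]]),axis=0)
    a=np.degrees(np.arctan2(e[:,1],e[:,0]))
    print(n,W.mean(0).round(4),(np.linalg.norm(e,axis=1)*1e3).round(1),a.round(1))
q("plate",[(478,342),(632,307),(678,527),(527,553)],.026)
q("block",[(532,408),(613,392),(635,515),(546,528)],.070)
q("pins",[(508,360),(617,335),(652,503),(546,526)],.030)
q("chassis",[(447,316),(656,271),(706,526),(508,571)],.003)
q("cr base",[(95,46),(228,50),(198,305),(66,296)],.008)
q("cr tops",[(66,50),(193,52),(169,292),(46,290)],.039)
E
```

```text
plate [0.661  0.0032] [61.  91.6 62.8 88.6] [  13.   -76.9 -169.7  102. ]
block [0.6606 0.0036] [28.4 45.2 32.1 43.8] [  11.5  -79.  -171.3   96.2]
pins [0.6615 0.0051] [42.9 68.9 43.5 68.6] [  13.2  -77.3 -167.1  102.2]
chassis [0.6619 0.0025] [ 87.6 112.3  89.1 114.2] [  12.3  -77.2 -166.5  102. ]
cr base [0.4763 0.1159] [ 63.9 109.1  65.6 111.6] [ -9.3 -98.5 172.9  80.6]
cr tops [0.4781 0.1159] [57.7 94.9 57.4 99.2] [ -9.1 -97.6 175.1  82.7]
```

```bash
python3 - <<'E'
from h import *
c=cam("wrist")
print(cast(c,[(440,140),(437,270),(437,265)],0.0).round(3), cast(c,[(448,215)],.1).round(3))
s=cam("side");print(cast(s,[(432,250),(390,150),(412,187),(421,190)],0.0).round(3))
E
python3 -m crank '[[[0.2,0.05,-1,0,0,0.7,1],[0.2,0.05,-1,0,0,0.7,1],[0,0,0,0,0,0,1]]]'
```

```text
[[ 0.815  0.046  0.   ]
 [ 0.836 -0.147  0.   ]
 [ 0.835 -0.138  0.   ]] [[ 0.79  -0.021  0.1  ]]
[[ 0.816 -0.2    0.   ]
 [ 0.861  0.27   0.   ]
 [ 0.862  0.067  0.   ]
 [ 0.885  0.046  0.   ]]
t: 0.82
tool_pos: [0.6627, 0.003, 0.1712]
tcp_rot: [1.051, 1.302, -1.048]
ft_force: [-0.2, 0.3, -0.3]
gripper_width: 0.999
```

```bash
cat >> h.py <<'E'
def yaw():
    m=R.from_rotvec(ctrl.sense()["tcp_rot"]).as_matrix();return np.degrees(np.arctan2(m[1,1],m[0,1])), m[:,0].round(3)
E
python3 - <<'E'
from h import *
print(yaw())
c=cam("wrist");save(c,"w_card2",(220,130,420,270),4)
print(proj(c,[[.661,.0033,.070],[.661,.0033,.05]]))
E
```

```text
(np.float64(12.324470804122688), array([ 0.002,  0.001, -1.   ]))
[[311.33191772 204.59896081]
 [311.47794136 197.84070982]]
```

View pics/w_card2.png

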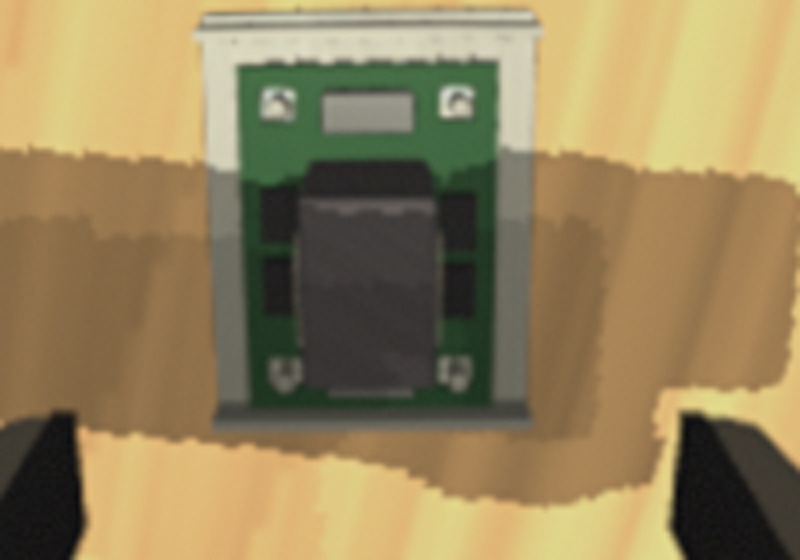

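The card is square in the jaws and the predicted block top (311,205) matches the seen (312,203). Descending and gripping.

```bash
python3 -m crank '[[[-0.03,0,-1,0,0,0,1],[0,0,-1,0,0,0,1],[0,0,-1,0,0,0,1],[0,0,-0.9,0,0,0,1],[0,0,0,0,0,0,1],[0,0,0,0,0,0,1]]]'
```

```text
t: 1.62
tool_pos: [0.6693, 0.0025, 0.0651]
tcp_rot: [1.067, 1.281, -1.044]
ft_force: [0.3, -0.6, 0.2]
gripper_width: 0.999
```

```bash
python3 -m crank '[[[-0.25,0.02,-0.2,0,0,0,1],[0,0,0,0,0,0,1]]]'; python3 -c "
from h import *
print(yaw())"
```

```text
t: 1.88
tool_pos: [0.6627, 0.0032, 0.0617]
tcp_rot: [1.07, 1.278, -1.042]
ft_force: [-0.4, 0.1, -0.2]
gripper_width: 1.002
(np.float64(11.596047520656523), array([ 0.026,  0.   , -1.   ]))
```

```bash
python3 -m crank '[[[-0.05,0,-0.2,0,0.17,0.08,1],[0,0,-0.1,0,0,0,1],[0,0,0,0,0,0,1]]]'; python3 -c "
from h import *
print(yaw())"
```

```text
t: 2.25
tool_pos: [0.6617, 0.0032, 0.0529]
tcp_rot: [1.05, 1.303, -1.049]
ft_force: [0.2, -0.6, 0.5]
gripper_width: 1.0
(np.float64(12.314613129614921), array([ 0.   ,  0.001, -1.   ]))
```

```bash
python3 -m crank '[[[0,0,0,0,0,0,0],[0,0,0,0,0,0,0],[0,0,0,0,0,0,0],[0,0,0,0,0,0,0],[0,0,0,0,0,0,0],[0,0,0,0,0,0,0]]]'; python3 -c "
from h import *
print(yaw())"
```

```text
t: 3.0
tool_pos: [0.6618, 0.0032, 0.0529]
tcp_rot: [1.05, 1.303, -1.049]
ft_force: [0.5, 0.4, 0.8]
gripper_width: 0.371
(np.float64(12.308065216343229), array([ 0.   ,  0.001, -1.   ]))
```

```bash
python3 -m crank '[[[0,0,0,0,0,0,0],[0,0,0,0,0,0,0],[0,0,0,0,0,0,0]]]'
```

```text
t: 3.38
tool_pos: [0.6615, 0.0031, 0.053]
tcp_rot: [1.05, 1.304, -1.049]
ft_force: [-0.5, -0.3, -0.0]
gripper_width: 0.325
```

Width 0.325×92 = 30 mm, so the block is gripped. Lifting gently.

```bash
python3 -m crank '[[[0,0,0.2,0,0,0,0],[0,0,0.3,0,0,0,0],[0,0,0.3,0,0,0,0],[0,0,0.3,0,0,0,0],[0,0,0.3,0,0,0,0],[0,0,0,0,0,0,0]]]'; python3 -c "
from h import *
print(yaw());c=cam('wrist');save(c,'w_card3',(220,100,420,300),3)"
```

```text
t: 4.12
tool_pos: [0.6612, 0.0031, 0.0977]
tcp_rot: [1.05, 1.304, -1.05]
ft_force: [0.6, -0.6, -2.3]
gripper_width: 0.325
(np.float64(12.308301615676765), array([-0.001,  0.001, -1.   ]))
```

View pics/w_card3.png

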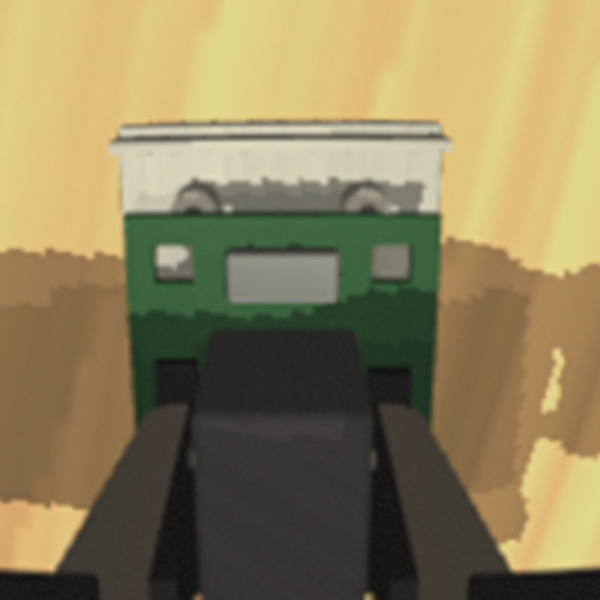

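Card is clear of the pins and level. Now the tray from the side view (corners in the crop).

```bash
cat >> h.py <<'E'
def quad(c,n,L,z,f=1,o=(0,0)):
    W=cast(c,np.array(L)/f+np.array(o),z)[:,:2]; e=np.diff(np.vstack([W,W[:1]]),axis=0)
    a=np.degrees(np.arctan2(e[:,1],e[:,0]))
    print(n,W.mean(0).round(4),(np.linalg.norm(e,axis=1)*1e3).round(1),a.round(1))
E
python3 - <<'E'
from h import *
c=cam("side")
quad(c,"tray",[(377,262),(478,366),(389,435),(291,323)],.011,3,(230,230))
E
python3 -m crank '[[[0,0,0.7,0,0,0,0],[0,0,0.7,0,0,0,0],[0,-0.3,0.5,0,0,0,0],[-0.2,-0.6,0.2,0,0,0,0],[-0.3,-0.7,0,0,0,0,0],[-0.3,-0.8,0,0,0,0.1,0],[-0.3,-0.8,0,0,0,0.1,0],[-0.3,-0.8,0,0,0,0.1,0],[-0.3,-0.8,0,0,0,0,0],[-0.3,-0.8,0,0,0,0,0]]]'; python3 -c "
from h import *
print(yaw())"
```

```text
tray [ 0.5187 -0.4421] [120.3  93.1 119.8  92. ] [ -66.  -155.9  113.5   24.4]
t: 5.48
tool_pos: [0.5904, -0.1799, 0.1602]
tcp_rot: [1.013, 1.327, -1.027]
ft_force: [0.8, 0.1, -2.6]
gripper_width: 0.322
(np.float64(14.639426044171804), array([-0.011, -0.002, -1.   ]))
```

```bash
python3 -m crank '[[[-0.25,-0.8,0.2,0,0,0.15,0],[-0.25,-0.8,0.1,0,0,0.15,0],[-0.25,-0.8,0,0,0,0.15,0],[-0.25,-0.8,0,0,0,0.15,0],[-0.2,-0.8,0,0,0,0.15,0],[-0.2,-0.8,0,0,0,0.15,0],[-0.2,-0.6,0,0,0,0.1,0],[-0.1,-0.3,0,0,0,0,0],[0,0,0,0,0,0,0]]]'; python3 -c "
from h import *
print(yaw());c=cam('wrist');save(c,'w_tray',(140,60,500,300),2)"
```

```text
t: 6.6
tool_pos: [0.5181, -0.372, 0.1627]
tcp_rot: [0.906, 1.39, -0.936]
ft_force: [0.2, 0.1, -2.0]
gripper_width: 0.326
(np.float64(22.26898604353177), array([-0.028, -0.003, -1.   ]))
```

View pics/w_tray.png

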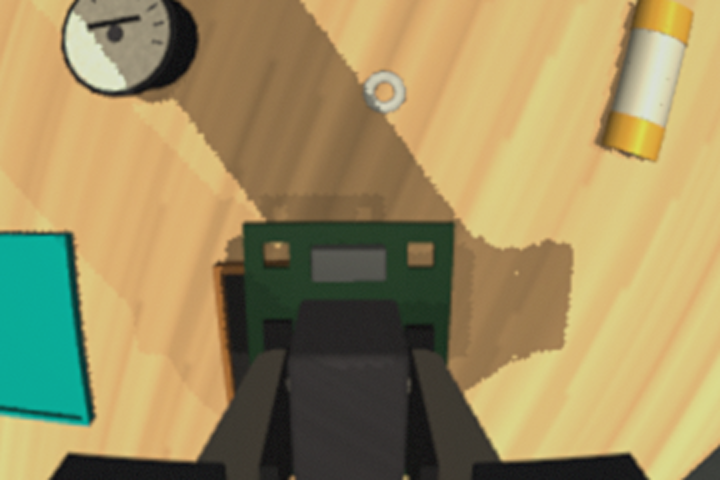

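```bash
python3 - <<'E'
from h import *
c=cam("wrist");p=cast(c,np.array([(218,263),(225,395)])/2+[140,60],.011)[:,:2];print(p, np.degrees(np.arctan2(*(p[0]-p[1])[::-1])))
a=np.radians(24);x=np.array([np.cos(a),np.sin(a)]);y=np.array([-x[1],x[0]])
print("pred corner",np.array([.5187,-.4421])-x*.047+y*.060, "centre from corner",p[0]+x*.047-y*.06)
# short fuse/gauge
quad(c,"sf",[(640,0),(693,8),(657,160),(606,145)],.015,2,(140,60))
E
python3 -m crank '[[[0,-0.6,0,0,-0.1,0.1,0],[0,-0.6,0,0,-0.1,0.1,0],[0,-0.6,0,0,0,0,0],[0,-0.4,0,0,0,0,0],[0,0,0,0,0,0,0]]]'; python3 -c "
from h import *
print(yaw());c=cam('wrist');save(c,'w_tray2',(140,60,500,300),2)"
```

```text
[[ 0.45282798 -0.39964149]
 [ 0.4807243  -0.47166382]] 111.17281420355039
pred corner [ 0.45135916 -0.40640389] centre from corner [ 0.52016882 -0.4353376 ]
sf [ 0.6204 -0.2204] [32.  85.1 30.9 78.7] [  22.8  -80.4 -168.7   99.8]
t: 7.32
tool_pos: [0.5222, -0.4331, 0.1628]
tcp_rot: [0.889, 1.378, -0.885]
ft_force: [-0.5, 0.9, -2.5]
gripper_width: 0.324
(np.float64(24.59487286688038), array([ 0.004, -0.   , -1.   ]))
```

View pics/w_tray2.png

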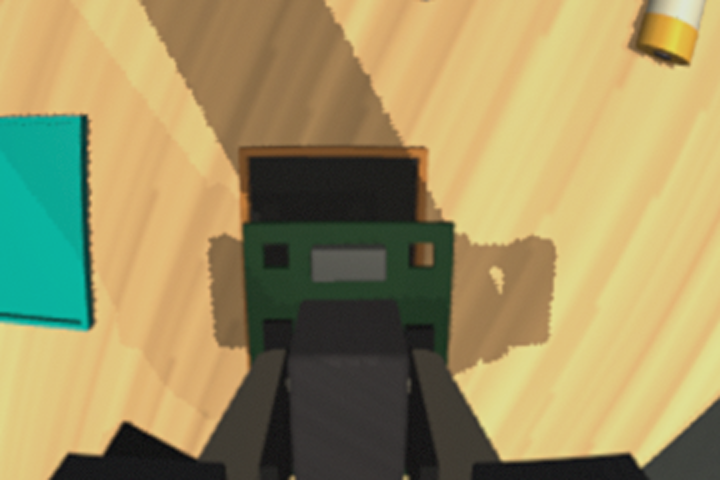

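```bash
python3 - <<'E'
from h import *
c=cam("wrist");p=cast(c,np.array([(240,148),(427,147)])/2+[140,60],.011)[:,:2];d=p[1]-p[0];print(p,np.linalg.norm(d),np.degrees(np.arctan2(d[1],d[0])))
x=d/np.linalg.norm(d);y=np.array([-x[1],x[0]]);print("centre",p.mean(0)-y*.06)
print("tcp in tool-frame off", [(np.array([.5222,-.4331])-(p.mean(0)-y*.06))@v for v in (x,y)])
E
```

```text
[[ 0.45115954 -0.4021062 ]
 [ 0.53508722 -0.36340925]] 0.09241920216506236 24.753243477026455
centre [ 0.51824605 -0.43724489]
tcp in tool-frame off [np.float64(0.005326169193792258), np.float64(0.002108493967136065)]
```

```bash
python3 -m crank '[[[-0.13,-0.18,-0.5,0,0,0,0],[0,0,-0.7,0,0,0,0],[0,0,-0.7,0,0,0,0],[0,0,-0.7,0,0,0,0],[0,0,-0.4,0,0,0,0],[0,0,0,0,0,0,0]]]'; python3 -c "
from h import *
print(yaw());c=cam('wrist');save(c,'w_tray3',(140,60,500,300),2)"
```

```text
t: 8.18
tool_pos: [0.5173, -0.4348, 0.0659]
tcp_rot: [0.888, 1.384, -0.881]
ft_force: [-0.2, -0.2, -2.5]
gripper_width: 0.322
(np.float64(24.83012594029263), array([ 0.002,  0.003, -1.   ]))
```

View pics/w_tray3.png

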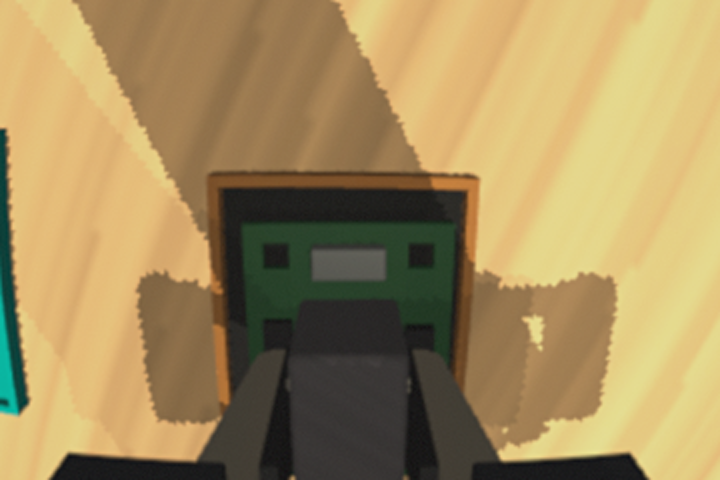

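```bash
python3 - <<'E'
from h import *
c=cam("wrist");p=cast(c,np.array([(208,174),(478,177)])/2+[140,60],.011)[:,:2];d=p[1]-p[0];print(np.linalg.norm(d),np.degrees(np.arctan2(d[1],d[0])))
x=d/np.linalg.norm(d);y=np.array([-x[1],x[0]]);print("centre",p.mean(0)-y*.06)
g=cast(c,np.array([(244,222),(455,222)])/2+[140,60],.0659-.027)[:,:2];print("card centre",g.mean(0)-y*.045,np.linalg.norm(g[1]-g[0]))
E
```

```text
0.09287865167866897 24.119669520904377
centre [ 0.51761068 -0.43882314]
card centre [ 0.51786753 -0.43391215] 0.0635340794594064
```

```bash
python3 -m crank '[[[0.02,-0.17,-0.3,0,0,-0.04,0],[0,0,-0.3,0,0,0,0],[0,0,-0.2,0,0,0,0],[0,0,0,0,0,0,0]]]'
```

```text
t: 8.78
tool_pos: [0.5197, -0.4418, 0.0436]
tcp_rot: [0.891, 1.376, -0.886]
ft_force: [-0.1, -0.2, -2.8]
gripper_width: 0.325
```

```bash
python3 -m crank '[[[-0.04,0.08,-0.12,0,0,0,0],[0,0,-0.08,0,0,0,0],[0,0,0,0,0,0,0]]]';  python3 -c "
from h import *
print(yaw())"
```

```text
t: 9.15
tool_pos: [0.5186, -0.4392, 0.0376]
tcp_rot: [0.891, 1.375, -0.886]
ft_force: [1.0, -0.5, -2.8]
gripper_width: 0.324
(np.float64(24.460202035318694), array([ 0.007, -0.   , -1.   ]))
```

```bash
python3 -m crank '[[[0,0,-0.07,0,0.04,0,0],[0,0,0,0,0,0,0]]]'
```

```text
t: 9.4
tool_pos: [0.5188, -0.4393, 0.0356]
tcp_rot: [0.889, 1.38, -0.889]
ft_force: [0.0, -1.0, -3.6]
gripper_width: 0.323
```

```bash
python3 -m crank '[[[0,0,-0.04,0,0,0,0],[0,0,0,0,0,0,0]]]'
```

```text
t: 9.65
tool_pos: [0.5191, -0.4396, 0.0351]
tcp_rot: [0.889, 1.38, -0.889]
ft_force: [-0.8, -0.2, -2.7]
gripper_width: 0.325
```

```bash
python3 -m crank '[[[0,0,-0.05,0,0,0,0],[0,0,0,0,0,0,0]]]';python3 -m crank '[[[0,0,0,0,0,0,0.6],[0,0,0,0,0,0,0.6],[0,0,0,0,0,0,0.6],[0,0,0,0,0,0,0.6],[0,0,0,0,0,0,0.6]]]'
```

```text
t: 9.9
tool_pos: [0.5193, -0.4397, 0.0352]
tcp_rot: [0.889, 1.379, -0.889]
ft_force: [-0.5, -0.1, -2.9]
gripper_width: 0.325
t: 10.52
tool_pos: [0.5201, -0.4404, 0.0355]
tcp_rot: [0.888, 1.377, -0.889]
ft_force: [-0.3, -0.6, 0.2]
gripper_width: 0.602
```

```bash
python3 -m crank '[[[0,0,0.3,0,0,0,0.6],[0,0,0.6,0,0,0,0.7],[0,0,0.8,0,0,0,1],[0,0,0.8,0,0,0,1],[0,0,0.8,0,0,0,1],[0,0,0.8,0,0,0,1],[0,0.5,0.5,0,0,0,1],[0,0.5,0,0,0,0,1],[0,0,0,0,0,0,1]]]'; python3 -c "
from h import *
print(yaw());c=cam('wrist');save(c,'w_a',(0,0,640,400),1.2);s=cam('side');save(s,'s_tray',(230,230,430,400),3)"
```

```text
t: 11.65
tool_pos: [0.5211, -0.4077, 0.1863]
tcp_rot: [0.887, 1.371, -0.887]
ft_force: [-0.5, -0.7, -1.7]
gripper_width: 0.999
(np.float64(24.52771402689479), array([ 0.009, -0.006, -1.   ]))
```

View pics/w_a.png

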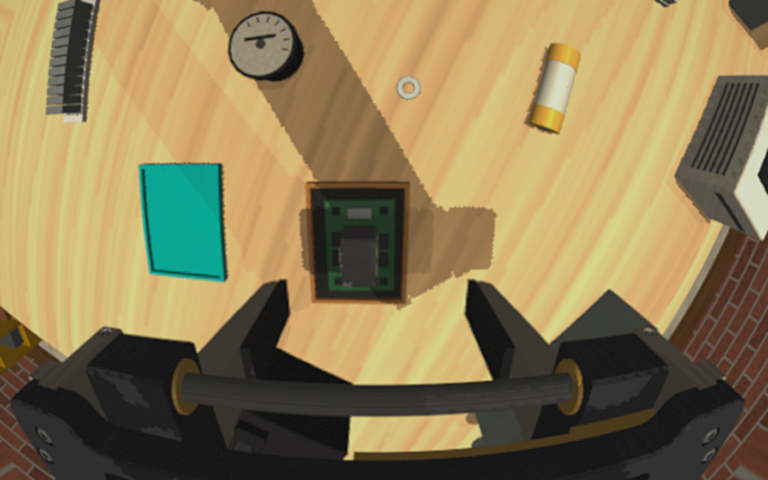

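View pics/s_tray.png

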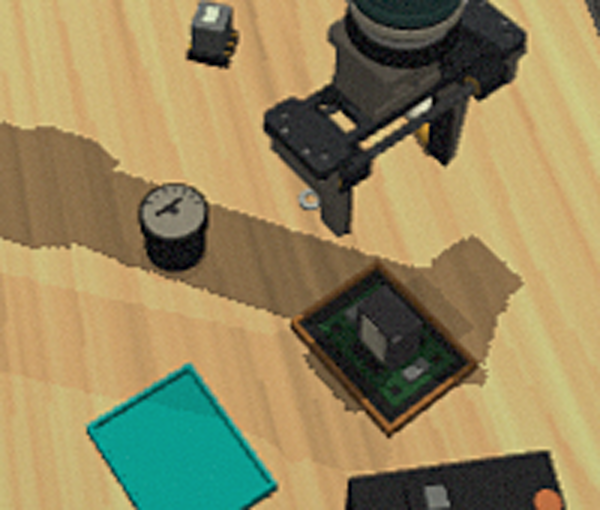

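The card lies flat in the wooden tray, centred within a few mm. The gauge dial is at wrist px (217,38).

```bash
python3 - <<'E'
from h import *
c=cam("wrist")
quad(c,"card",[(328,201),(394,199),(392,289),(332,290)],.009,1.2)
quad(c,"tray",[(306,183),(410,182),(405,303),(313,303)],.011,1.2)
print(cast(c,[(216.7,38.3)],.05), cast(cam("side"),[(287.5,300)],.05))
E
```

```text
card [ 0.5202 -0.4398] [59.9 89.4 59.  89. ] [  26.   -66.  -154.4  114.6]
tray [ 0.517  -0.4399] [ 93.2 120.   91.7 120. ] [  24.7  -66.3 -155.3  114.4]
[[ 0.37591818 -0.30843233  0.05      ]] [[ 0.37795973 -0.30390909  0.05      ]]
```

```bash
python3 -m crank '[[[-0.8,0.55,-0.2,0,0,0,1],[-0.8,0.55,-0.2,0,0,0,1],[-0.8,0.55,-0.2,0,0,0,1],[-0.8,0.55,-0.2,0,0,0,1],[-0.8,0.55,0,0,0,0,1],[-0.6,0.4,0,0,0,0,1],[0,0,0,0,0,0,1]]]'; python3 -c "
from h import *
print(yaw());c=cam('wrist');save(c,'w_g',(140,60,500,300),2)"
```

```text
t: 12.72
tool_pos: [0.3754, -0.3157, 0.156]
tcp_rot: [0.893, 1.375, -0.897]
ft_force: [0.6, -0.3, 0.6]
gripper_width: 0.998
(np.float64(24.0159159921516), array([ 0.002, -0.004, -1.   ]))
```

View pics/w_g.png

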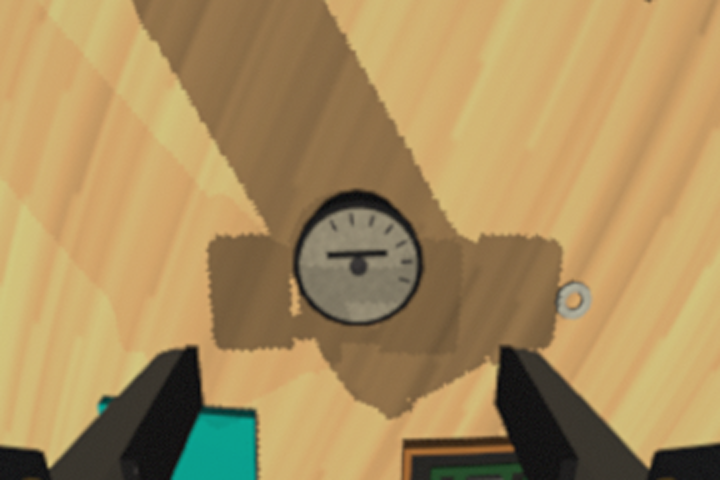

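```bash
python3 - <<'E'
from h import *
c=cam("wrist")
p=cast(c,np.array([(359,265),(295,265),(423,265),(359,325)])/2+[140,60],.05);print(p.round(4),np.linalg.norm(p[1]-p[2]))
E
```

```text
[[ 0.3776 -0.3056  0.05  ]
 [ 0.3521 -0.3169  0.05  ]
 [ 0.4032 -0.2941  0.05  ]
 [ 0.3892 -0.3312  0.05  ]] 0.055960366711559045
```

```bash
python3 -m crank '[[[0.09,0.36,-0.4,0,0,0,1],[0,0,-0.8,0,0,0,1],[0,0,-0.8,0,0,0,1],[0,0,-0.8,0,0,0,1],[0,0,-0.4,0,0,0,1],[0,0,0,0,0,0,1]]]'; python3 -c "
from h import *
print(yaw())"
```

```text
t: 13.58
tool_pos: [0.3846, -0.3036, 0.054]
tcp_rot: [0.891, 1.374, -0.892]
ft_force: [-0.2, -0.3, 0.7]
gripper_width: 1.002
(np.float64(24.204139296000903), array([ 0.005, -0.004, -1.   ]))
```

```bash
python3 -m crank '[[[-0.22,-0.06,-0.2,0,0.03,0,1],[0,0,-0.3,0,0,0,1],[0,0,-0.25,0,0,0,1],[0,0,0,0,0,0,1]]]'
```

```text
t: 14.08
tool_pos: [0.3787, -0.3063, 0.0315]
tcp_rot: [0.889, 1.374, -0.895]
ft_force: [0.1, 0.1, -0.7]
gripper_width: 1.0
```

```bash
python3 -m crank '[[[0,0,0,0,0,0,0],[0,0,0,0,0,0,0],[0,0,0,0,0,0,0],[0,0,0,0,0,0,0],[0,0,0,0,0,0,0],[0,0,0,0,0,0,0]]]'; python3 -m crank '[[[0,0,0.2,0,0,0,0],[0,0,0.5,0,0,0,0],[0,0,0.8,0,0,0,0],[0,0,0.8,0,0,0,0],[0,0,0.8,0,0,0,0],[0,0,0,0,0,0,0]]]'; python3 -c "
from h import *
print(yaw());c=cam('wrist');save(c,'w_g2',(140,60,500,400),2)"
```

```text
t: 14.82
tool_pos: [0.3789, -0.3066, 0.032]
tcp_rot: [0.889, 1.373, -0.895]
ft_force: [-1.0, -0.6, -0.9]
gripper_width: 0.626
t: 15.58
tool_pos: [0.3787, -0.306, 0.1311]
tcp_rot: [0.889, 1.372, -0.894]
ft_force: [0.1, -0.2, -2.0]
gripper_width: 0.626
(np.float64(24.206651359359576), array([ 0.005, -0.007, -1.   ]))
```

View pics/w_g2.png

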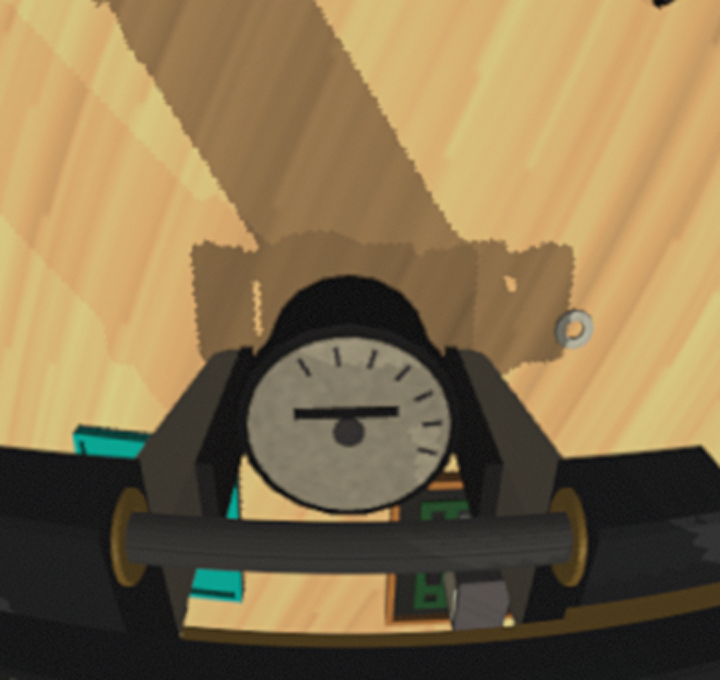

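Gauge held (57.6 mm). Carrying it to the stand.

```bash
python3 -m crank '[[[0,0.3,0.6,0,0,0,0],[0.3,0.6,0.6,0,0,0,0],[0.4,0.85,0.3,0,0,0,0],[0.45,0.9,0,0,0,0,0],[0.45,0.9,0,0,0,0,0],[0.45,0.9,0,0,0,0,0],[0.45,0.9,0,0,0,0,0],[0.45,0.9,0,0,0,0,0],[0.45,0.9,0,0,0,0,0],[0.45,0.9,0,0,0,0,0]]]';python3 -m crank '[[[0.45,0.9,0,0,0,0,0],[0.45,0.9,0,0,0,0,0],[0.45,0.9,0,0,0,0,0],[0.45,0.9,0,0,0,0,0],[0.45,0.9,0,0,0,0,0],[0.3,0.7,0,0,0,0,0],[0.2,0.5,0,0,0,0,0],[0,0,0,0,0,0,0]]]'; python3 -c "
from h import *
print(yaw());c=cam('wrist');save(c,'w_s',(0,0,640,400),1.2)"
```

```text
t: 16.88
tool_pos: [0.4877, -0.0559, 0.1659]
tcp_rot: [0.892, 1.392, -0.905]
ft_force: [0.2, -0.4, -2.7]
gripper_width: 0.627
t: 17.88
tool_pos: [0.5668, 0.1224, 0.1563]
tcp_rot: [0.884, 1.407, -0.913]
ft_force: [-0.9, -0.6, -1.8]
gripper_width: 0.626
(np.float64(24.048600275886248), array([-0.033,  0.   , -0.999]))
```

View pics/w_s.png

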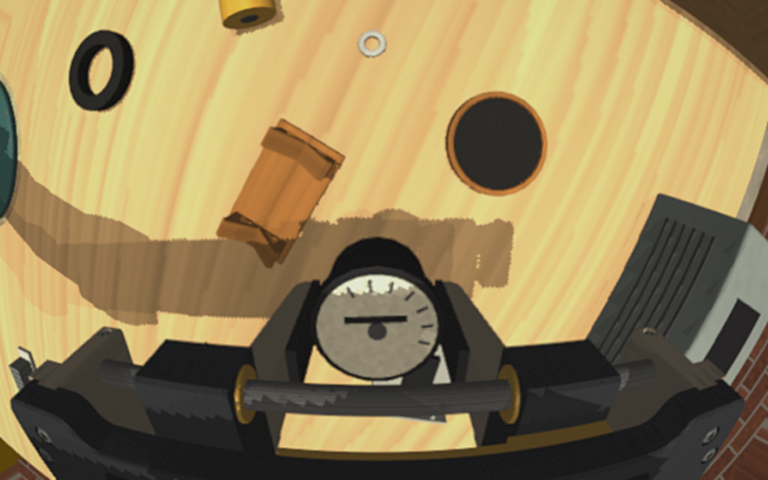

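```bash
python3 - <<'E'
from h import *
c=cam("wrist")
p=cast(c,np.array([(446,143),(547,143),(497,91),(497,195)])/1.2,.012);print(p[:2].mean(0),p[2:].mean(0),np.linalg.norm(p[1]-p[0]),np.linalg.norm(p[2]-p[3]))
s=cam("side");p=cast(s,np.array([(470,196),(547,196),(509,169),(509,223)])/3+[160,100],.012);print(p[:2].mean(0),p[2:].mean(0))
E
python3 -m crank '[[[0.5,0.8,0,0,-0.1,0,0],[0.5,0.8,0,0,-0.1,0,0],[0.5,0.8,0,0,0,0,0],[0.4,0.6,0,0,0,0,0],[0,0,0,0,0,0,0]]]'; python3 -c "
from h import *
print(yaw());c=cam('wrist');save(c,'w_s2',(140,60,500,400),2)"
```

```text
[0.62241828 0.23027533 0.012     ] [0.62215788 0.22937675 0.012     ] 0.08784845628806383 0.08625357123778891
[0.62655451 0.22409817 0.012     ] [0.62735324 0.22493923 0.012     ]
t: 18.65
tool_pos: [0.6251, 0.204, 0.1573]
tcp_rot: [0.9, 1.373, -0.909]
ft_force: [-0.1, -0.2, -2.5]
gripper_width: 0.624
(np.float64(23.261155033875866), array([-0.002, -0.005, -1.   ]))
```

View pics/w_s2.png

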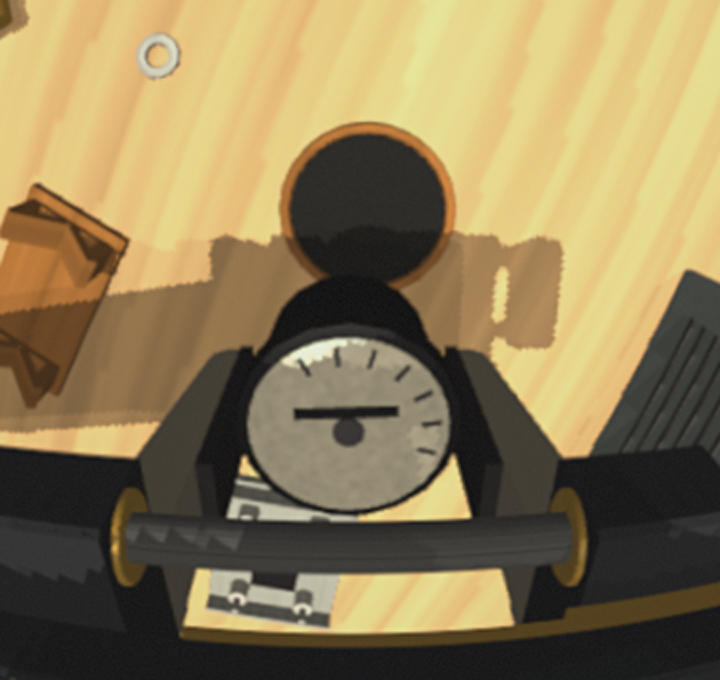

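```bash
python3 - <<'E'
from h import *
c=cam("wrist");f=lambda L:np.array(L)/2+[140,60]
p=cast(c,f([(281,206),(455,206),(368,122),(368,290)]),.012);print(p[:2].mean(0),p[2:].mean(0),np.linalg.norm(p[1]-p[0]),np.linalg.norm(p[2]-p[3]))
g=cast(c,f([(246,424),(452,424),(349,330),(349,515)]),.1573+.018);print("dial",g[:2].mean(0),g[2:].mean(0),np.linalg.norm(g[1]-g[0]))
E
```

```text
[0.62266868 0.23241734 0.012     ] [0.62311523 0.23115038 0.012     ] 0.08562789209072498 0.08436036442843418
dial [0.62420595 0.20640636 0.1753    ] [0.62487699 0.20489764 0.1753    ] 0.05229316017446218
```

```bash
python3 -m crank '[[[0,0.6,0,0,0,0.05,0],[0,0.25,-0.3,0,0,0,0],[0,0,-0.7,0,0,0,0],[0,0,-0.7,0,0,0,0],[0,0,-0.7,0,0,0,0],[0,0,-0.4,0,0,0,0],[0,0,0,0,0,0,0]]]'; python3 -c "
from h import *
print(yaw());c=cam('wrist');save(c,'w_s3',(140,60,500,400),2)"
```

```text
t: 19.62
tool_pos: [0.6214, 0.225, 0.0648]
tcp_rot: [0.891, 1.376, -0.913]
ft_force: [1.0, -0.4, -2.7]
gripper_width: 0.625
(np.float64(23.486871434832274), array([-0.008, -0.011, -1.   ]))
```

View pics/w_s3.png

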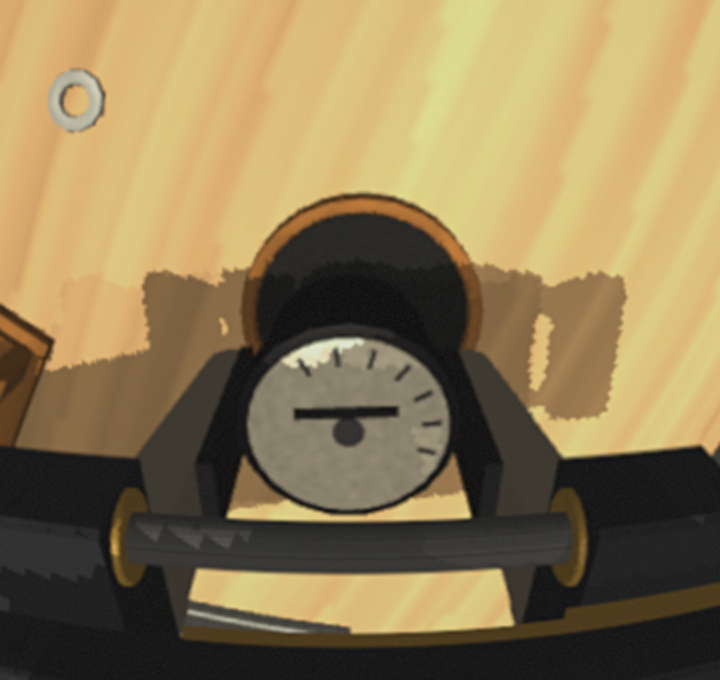

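```bash
python3 - <<'E'
from h import *
c=cam("wrist");f=lambda L:np.array(L)/2+[140,60]
p=cast(c,f([(243,305),(482,305),(362,194)]),.012);d=p[1]-p[0];L=np.linalg.norm(d);x=d/L;y=np.array([-x[1],x[0],0])
print(p[:2].mean(0),L,p[2]-y*.044)
E
python3 -m crank '[[[0.07,0.17,-0.1,0.07,-0.05,0,0],[0,0,-0.25,0,0,0,0],[0,0,0,0,0,0,0]]]'; python3 -c "
from h import *
print(yaw())"
```

```text
[0.62271853 0.23629811 0.012     ] 0.08572366883648311 [0.62404265 0.23231162 0.012     ]
t: 20.1
tool_pos: [0.6259, 0.2315, 0.0573]
tcp_rot: [0.906, 1.372, -0.897]
ft_force: [-0.1, -0.4, -2.9]
gripper_width: 0.628
(np.float64(23.48227871342323), array([ 0.006,  0.003, -1.   ]))
```

```bash
python3 -m crank '[[[-0.08,0,-0.25,-0.02,0.04,0,0],[0,0,-0.2,0,0,0,0],[0,0,-0.08,0,0,0,0],[0,0,0,0,0,0,0]]]'; python3 -c "
from h import *
print(yaw())"
```

```text
t: 20.6
tool_pos: [0.6236, 0.2316, 0.0412]
tcp_rot: [0.902, 1.375, -0.903]
ft_force: [-1.3, -1.0, 0.4]
gripper_width: 0.628
(np.float64(23.4816146098374), array([-0.   , -0.001, -1.   ]))
```

Contact shows (force −2.9 → +0.4 N) at the expected height. Releasing.

```bash
python3 -m crank '[[[0,0,0,0,0,0,1],[0,0,0,0,0,0,1],[0,0,0,0,0,0,1],[0,0,0,0,0,0,1],[0,0,0,0,0,0,1],[0,0,0.3,0,0,0,1],[0,0,0.6,0,0,0,1],[0,0,0.8,0,0,0,1],[0,0,0.8,0,0,0,1],[0,0,0.8,0,0,0,1]]]';python3 -m crank '[[[0,0,0.8,0,0,0,1],[0,0,0,0,0,0,1]]]'; python3 -c "
from h import *
print(yaw());c=cam('wrist');save(c,'w_s4',(0,0,640,400),1.2)"
```

```text
t: 21.85
tool_pos: [0.6242, 0.2322, 0.147]
tcp_rot: [0.904, 1.374, -0.9]
ft_force: [-0.1, 0.4, 0.1]
gripper_width: 0.998
t: 22.1
tool_pos: [0.6259, 0.233, 0.1771]
tcp_rot: [0.908, 1.37, -0.895]
ft_force: [-0.2, -0.3, 0.4]
gripper_width: 1.0
(np.float64(23.490638984093145), array([ 0.009,  0.004, -1.   ]))
```

View pics/w_s4.png

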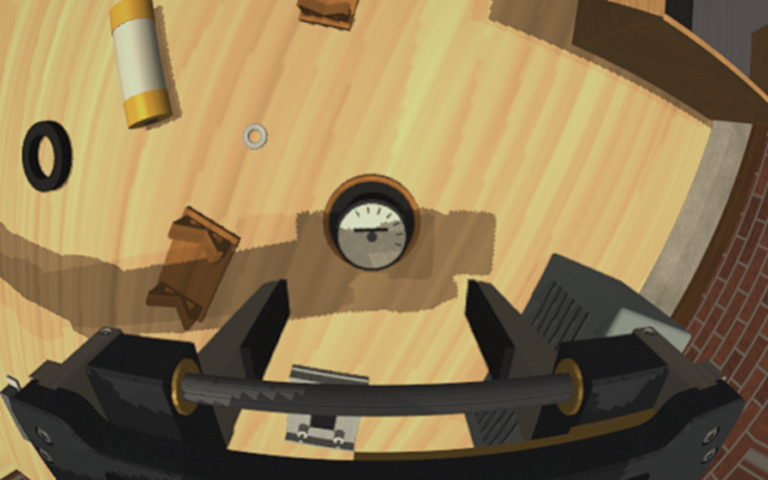

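```bash
python3 - <<'E'
from h import *
c=cam("wrist");save(c,'w_s5',(220,120,420,260),4)
s=cam("side");save(s,'s_s5',(280,120,400,210),5)
E
```

```text
(no output)
```

View pics/w_s5.png

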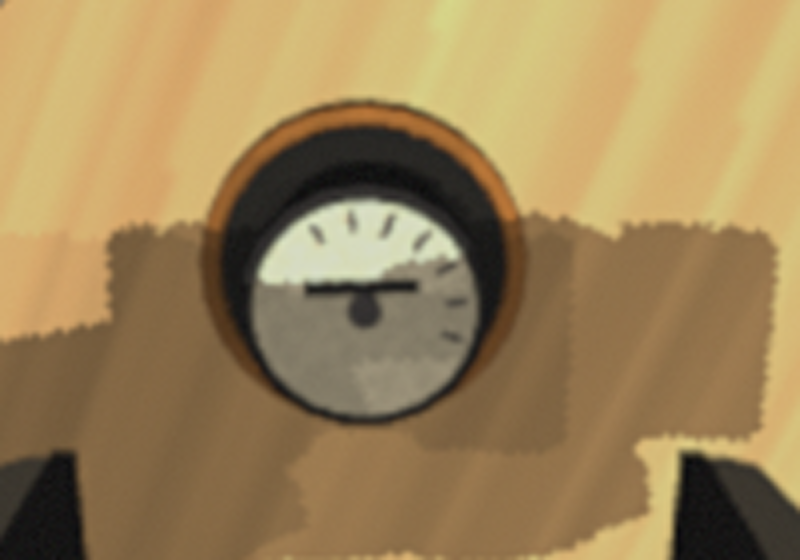

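View pics/s_s5.png

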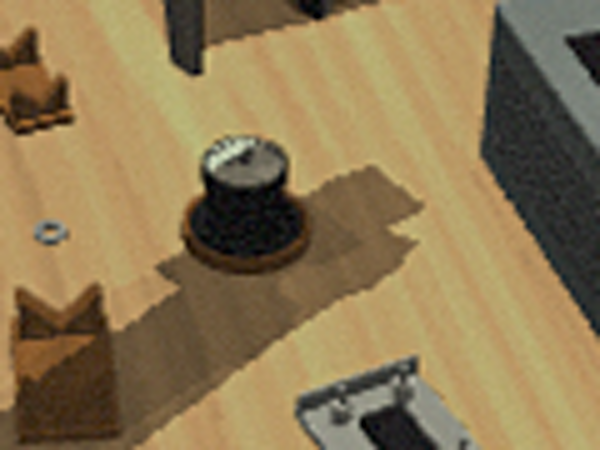

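```bash
python3 - <<'E'
from h import *
c=cam("wrist");f=lambda L:np.array(L)/4+[220,120]
p=cast(c,f([(203,255),(527,255),(365,100)]),.012);g=cast(c,f([(248,308),(483,308),(366,195),(366,423)]),.059)
d=p[1]-p[0];L=np.linalg.norm(d);x=d/L;y=np.array([-x[1],x[0],0])
print(p[:2].mean(0),L,p[2]-y*.044,g[:2].mean(0),g[2:].mean(0),np.linalg.norm(g[0]-g[1]))
s=cam("side");f=lambda L:np.array(L)/5+[280,120]
g=cast(s,f([(200,163),(290,163),(245,135),(245,190)]),.059);print(g[:2].mean(0),g[2:].mean(0),np.linalg.norm(g[0]-g[1]))
p=cast(s,f([(182,227),(310,227)]),.012);print(p.mean(0))
q=cast(s,f([(246,270)]),.0);print("front edge",q)
E
```

```text
[0.62091115 0.23472504 0.012     ] 0.0853209608553027 [0.62227875 0.23175071 0.012     ] [0.62141574 0.23456109 0.059     ] [0.62192162 0.23369312 0.059     ] 0.053144432055056326
[0.6264327  0.23340638 0.059     ] [0.626669   0.23430966 0.059     ] 0.05974042397235093
[0.62548098 0.22399605 0.012     ]
front edge [[0.61781156 0.19432302 0.        ]]
```

Gauge sits in the recess (dial centre within about 2 mm of the stand centre). Now on to the long fuse.

```bash
python3 -m crank '[[[-0.8,0.1,0.3,0,0,-0.3,1],[-0.9,0.1,0.3,0,0,-0.3,1],[-0.9,0.1,0,0,0,-0.3,1],[-0.9,0.1,0,0,0,-0.3,1],[-0.9,0.1,0,0,0,-0.3,1],[-0.9,0.1,0,0,0,-0.3,1],[-0.9,0.1,0,0,0,-0.3,1],[-0.7,0.1,0,0,0,0,1],[0,0,0,0,0,0,1]]]'; python3 -c "
from h import *
print(yaw());c=cam('wrist');save(c,'w_l',(0,0,640,400),1.2)"
```

```text
t: 23.48
tool_pos: [0.4061, 0.2536, 0.181]
tcp_rot: [1.137, 1.255, -1.159]
ft_force: [0.7, 0.0, 0.1]
gripper_width: 0.997
(np.float64(4.839437592153105), array([-0.014, -0.005, -1.   ]))
```

View pics/w_l.png

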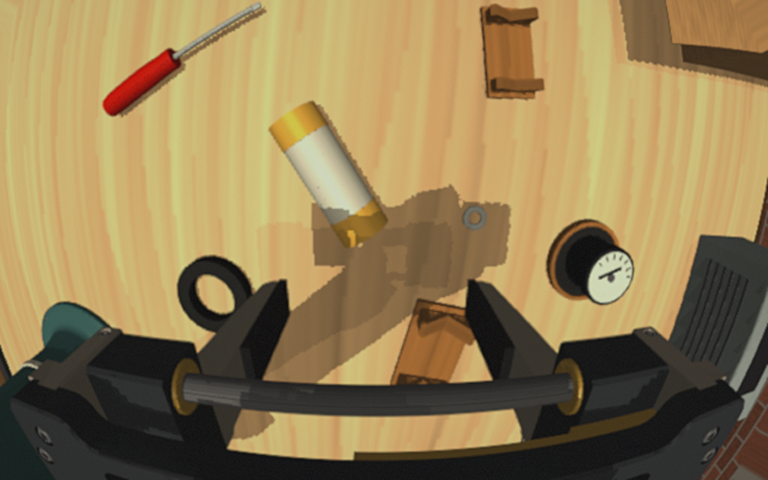

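```bash
python3 - <<'E'
from h import *
c=cam("wrist")
quad(c,"lf",[(268,128),(316,101),(387,222),(345,248)],.022,1.2)
quad(c,"sc base",[(485,10),(530,12),(540,97),(487,98)],.008,1.2)
save(c,'w_sc',(380,0,480,100),6); save(c,'w_lf',(210,70,340,215),4)
E
```

```text
lf [0.3612 0.2932] [ 47.3 120.2  44.3 125.4] [  31.2  -55.6 -142.3  125.8]
sc base [0.5119 0.4194] [43.8 81.7 51.8 82.6] [  10.2  -78.9 -169.1   95.6]
```

View pics/w_sc.png

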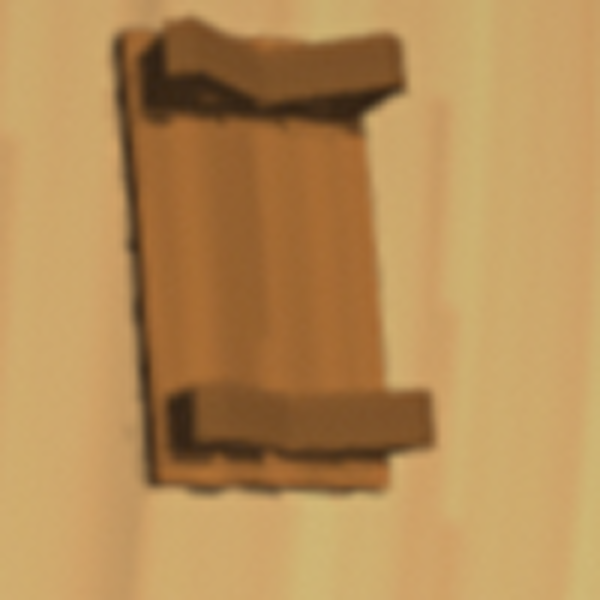

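View pics/w_lf.png

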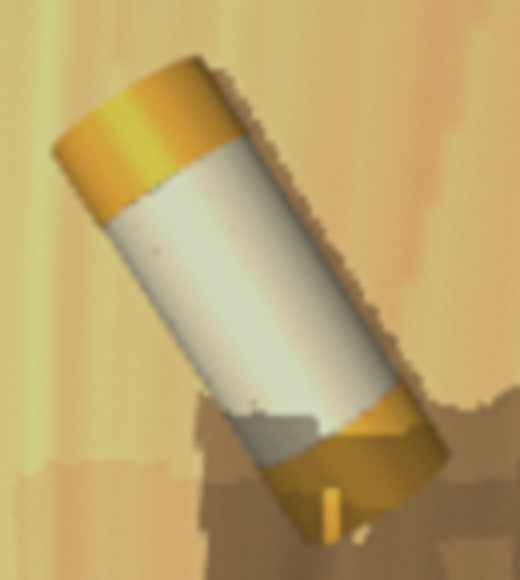

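```bash
python3 -m crank '[[[-0.4,0.35,-0.3,0,0,0.7,1],[-0.4,0.35,-0.3,0,-0.1,0.7,1],[-0.4,0.35,-0.2,0,0,0.7,1],[-0.4,0.35,0,0,0,0.7,1],[0,0.1,0,0,0,0.6,1],[0,0,0,0,0,0,1]]]'; python3 -c "
from h import *
print(yaw(),ctrl.sense()['joint_positions'].round(2));c=cam('wrist');save(c,'w_lf2',(190,100,450,300),3)"
```

```text
t: 24.32
tool_pos: [0.366, 0.2984, 0.1551]
tcp_rot: [0.757, 1.428, -0.757]
ft_force: [0.4, -0.5, 0.7]
gripper_width: 0.999
(np.float64(34.30048308511153), array([ 0.006, -0.003, -1.   ])) [-0.45  0.3  -0.36  2.08  0.16  0.78 -0.31]
```

View pics/w_lf2.png

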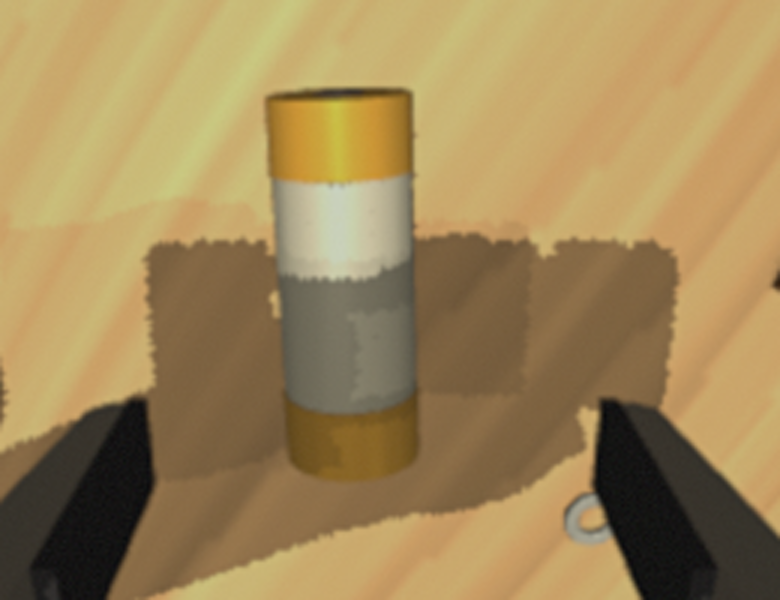

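```bash
python3 - <<'E'
from h import *
c=cam("wrist")
quad(c,"white",[(273,180),(413,176),(417,398),(285,400)],.022,3,(190,100))
quad(c,"all",[(265,98),(412,93),(419,455),(289,460)],.022,3,(190,100))
E
```

```text
white [0.3623 0.2912] [43.8 75.2 44.4 74.8] [  35.7  -54.  -144.7  125.6]
all [0.361  0.2926] [ 45.2 122.8  45.  123.5] [  35.9  -53.9 -143.2  126.2]
```

```bash
python3 -m crank '[[[-0.15,-0.2,-0.4,0,0,0.15,1],[0,0,-0.8,0,0,0,1],[0,0,-0.8,0,0,0,1],[0,0,-0.7,0,0,0,1],[0,0,-0.4,0,0,0,1],[0,0,0,0,0,0,1]]]'; python3 -c "
from h import *
print(yaw())"
```

```text
t: 25.18
tool_pos: [0.3607, 0.2878, 0.0568]
tcp_rot: [0.741, 1.433, -0.746]
ft_force: [-0.8, -0.2, 0.1]
gripper_width: 1.0
(np.float64(35.34648301618904), array([ 0.005, -0.006, -1.   ]))
```

```bash
python3 -m crank '[[[0.03,0.13,-0.3,0.03,0.03,0.03,1],[0,0,-0.4,0,0,0,1],[0,0,-0.3,0,0,0,1],[0,0,-0.1,0,0,0,1],[0,0,0,0,0,0,1]]]'; python3 -c "
from h import *
print(yaw())"
```

```text
t: 25.8
tool_pos: [0.3626, 0.2926, 0.0227]
tcp_rot: [0.741, 1.439, -0.739]
ft_force: [0.3, -0.5, 0.1]
gripper_width: 1.003
(np.float64(35.60954146646399), array([ 0.002,  0.   , -1.   ]))
```

```bash
python3 -m crank '[[[0,0,0,0,0,0,0],[0,0,0,0,0,0,0],[0,0,0,0,0,0,0],[0,0,0,0,0,0,0],[0,0,0,0,0,0,0],[0,0,0,0,0,0,0],[0,0,0,0,0,0,0],[0,0,0,0,0,0,0]]]'; python3 -m crank '[[[0,0,0.2,0,0,0,0],[0,0,0.5,0,0,0,0],[0,0,0.8,0,0,0,0],[0,0,0.8,0,0,0,0],[0,0,0.8,0,0,0,0],[0,0,0.6,0,0,0,0],[0,0,0,0,0,0,0]]]'; python3 -c "
from h import *
print(yaw());c=cam('wrist');save(c,'w_lf3',(140,60,500,400),2)"
```

```text
t: 26.8
tool_pos: [0.3629, 0.2928, 0.0234]
tcp_rot: [0.742, 1.439, -0.738]
ft_force: [0.3, 0.5, 0.6]
gripper_width: 0.468
t: 27.68
tool_pos: [0.3615, 0.2917, 0.1415]
tcp_rot: [0.741, 1.438, -0.738]
ft_force: [-0.3, -0.9, -3.4]
gripper_width: 0.465
(np.float64(35.647076509183), array([ 0.003,  0.001, -1.   ]))
```

View pics/w_lf3.png

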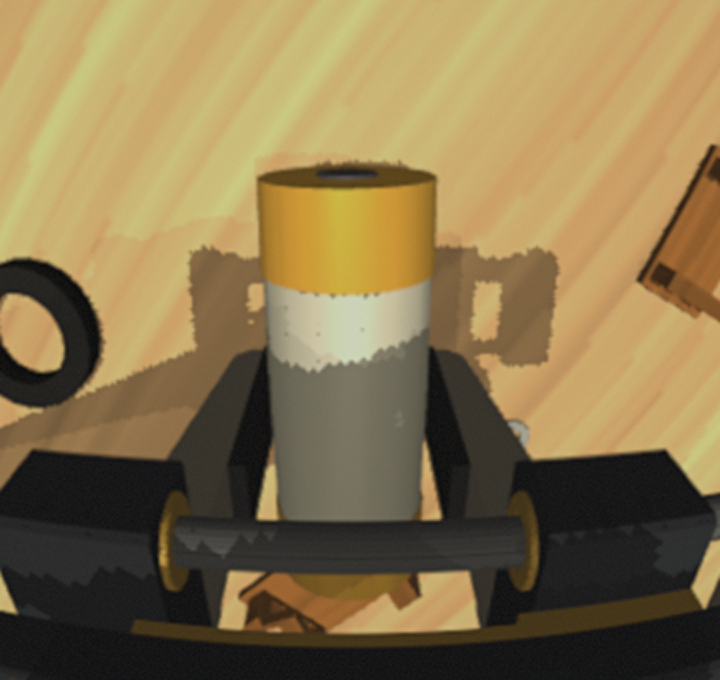

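```bash
python3 - <<'E'
from h import *
c=cam("wrist");f=lambda L:np.array(L)/2+[140,60]
p=cast(c,f([(258,180),(436,180)]),.1405);a=np.radians(35.65);y=np.array([-np.sin(a),np.cos(a),0]);print((p.mean(0)-[.3615,.2917,0])@y,np.linalg.norm(p[0]-p[1]))
E
python3 -m crank '[[[0.3,-0.5,0,0,0,-0.5,0],[0.45,-0.7,0,0,0,-0.6,0],[0.45,-0.7,0,0,0,-0.6,0],[0.45,-0.7,0,0,0,-0.6,0],[0.45,-0.7,0,0,0,-0.6,0],[0.45,-0.6,0,0,0,-0.6,0],[0.4,-0.4,0,0,0,-0.6,0],[0.3,0,0,0,0,-0.6,0],[0,0,0,0,0,-0.3,0],[0,0,0,0,0,0,0]]]'; python3 -c "
from h import *
print(yaw());c=cam('wrist');save(c,'w_lc',(140,60,500,400),2)"
```

```text
0.06233655798676935 0.04460676029487329
t: 29.02
tool_pos: [0.4662, 0.1457, 0.1376]
tcp_rot: [1.344, 1.113, -1.353]
ft_force: [-1.2, -0.1, -3.0]
gripper_width: 0.469
(np.float64(-10.952437806566465), array([-0.004, -0.003, -1.   ]))
```

View pics/w_lc.png

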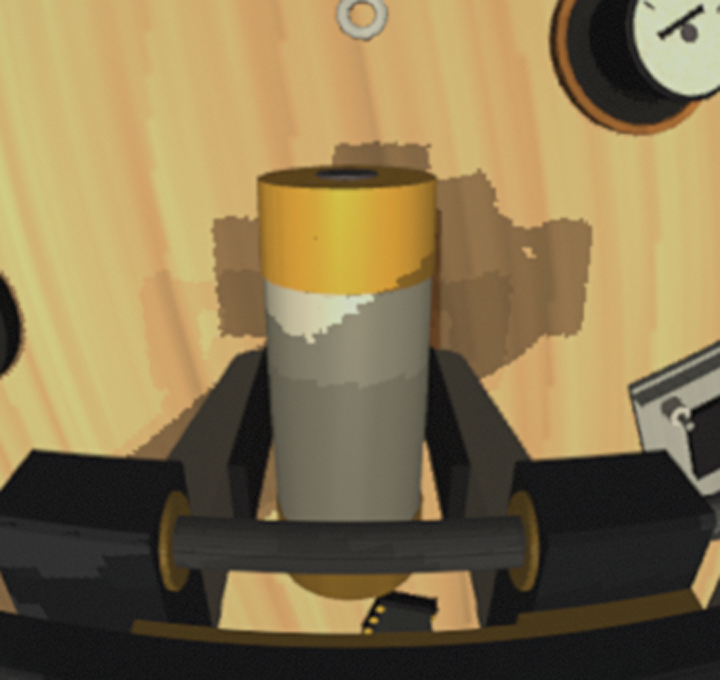

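```bash
python3 - <<'E'
import cv2
im=cv2.imread("pics/w_s.png");cv2.imwrite("pics/w_lc2.png",cv2.resize(im[100:290,200:360],None,fx=3.15,fy=3.15,interpolation=cv2.INTER_CUBIC))
E
```

```text
(no output)
```

View pics/w_lc2.png

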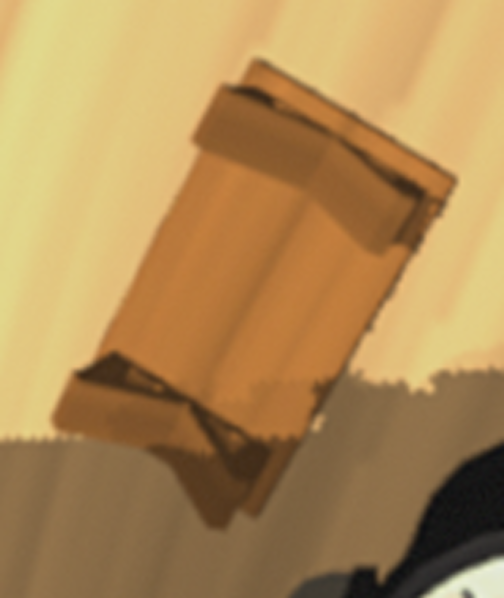

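```bash
python3 - <<'E'
from h import *
c=cam("wrist");m=ctrl.capture("wrist")["mount"]
T=np.eye(4);T[:3,:3]=R.from_rotvec([0.884,1.407,-0.913]).as_matrix();T[:3,3]=[.5668,.1224,.1563];c["M"]=T@np.array(m)
p=cast(c,(np.array([(256,60),(455,182),(255,517)])/3.15+[200,100])/1.2,.008)[:,:2]
e=np.diff(p,axis=0);print(p,(p[0]+p[2])/2,np.linalg.norm(e,axis=1),np.degrees(np.arctan2(e[:,1],e[:,0])))
E
```

```text
[[0.45219747 0.17582486]
 [0.51385032 0.16640535]
 [0.49735339 0.0572508 ]] [0.47477543 0.11653783] [0.06236827 0.11039413] [ -8.68664627 -98.59427782]
```

```bash
python3 -m crank '[[[0.15,-0.5,0,0,0,0.15,0],[0.12,-0.5,0,0,0,0.1,0],[0,0,-0.4,0,0,0,0],[0,0,-0.7,0,0,0,0],[0,0,-0.7,0,0,0,0],[0,0,-0.2,0,0,0,0],[0,0,0,0,0,0,0]]]'; python3 -c "
from h import *
print(yaw())"
```

```text
t: 30.05
tool_pos: [0.4728, 0.1188, 0.0743]
tcp_rot: [1.314, 1.139, -1.321]
ft_force: [-1.0, -0.3, -3.2]
gripper_width: 0.469
(np.float64(-8.443908763383414), array([-0.005, -0.   , -1.   ]))
```

```bash
python3 -m crank '[[[0.08,-0.13,-0.15,0,-0.03,0,0],[0,0,-0.2,0,0,0,0],[0,0,-0.2,0,0,0,0],[0,0,0,0,0,0,0]]]'; python3 -c "
from h import *
print(yaw());c=cam('wrist');save(c,'w_lc3',(140,60,500,400),2);s=cam('side');save(s,'s_lc3',(230,130,380,240),5)"
```

```text
t: 30.55
tool_pos: [0.4765, 0.1152, 0.058]
tcp_rot: [1.319, 1.135, -1.315]
ft_force: [-0.7, -0.3, -2.8]
gripper_width: 0.47
(np.float64(-8.448387832357838), array([ 0.003,  0.001, -1.   ]))
```

View pics/w_lc3.png

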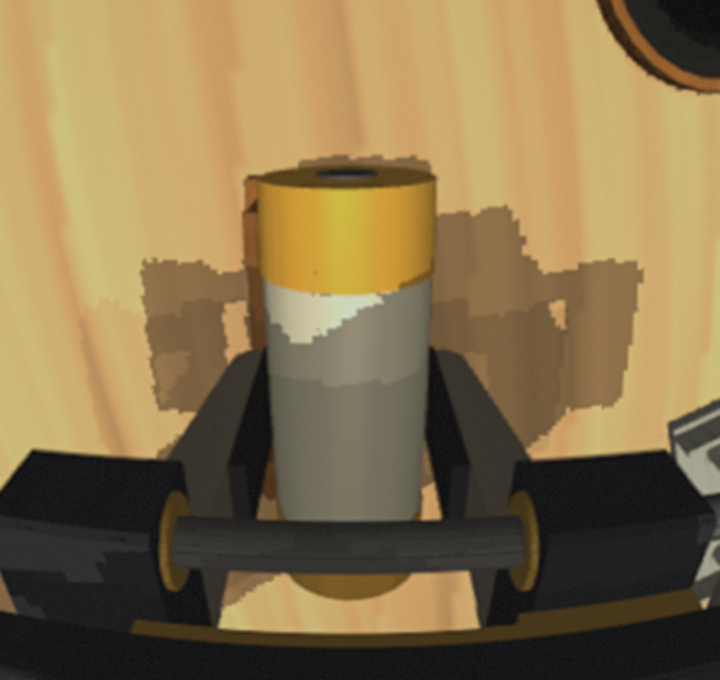

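View pics/s_lc3.png

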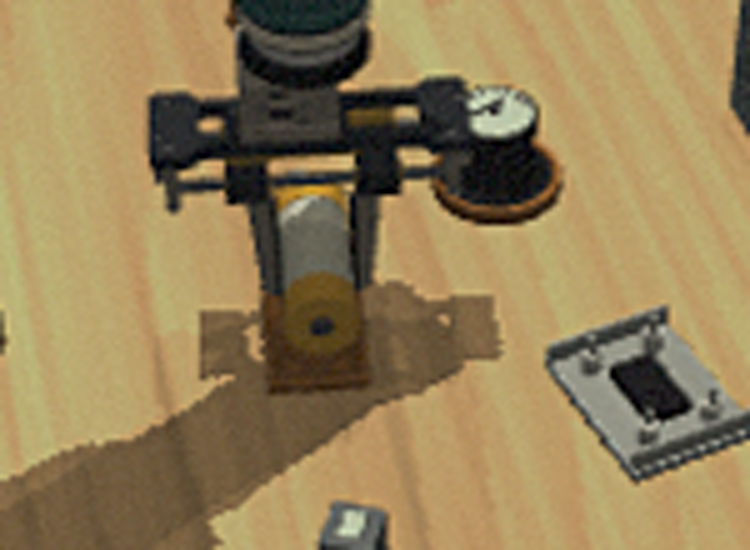

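```bash
python3 - <<'E'
from h import *
c=cam("wrist");f=lambda L:np.array(L)/2+[140,60]
a=np.radians(-8.45);x=np.array([np.cos(a),np.sin(a),0])
for z,L in((.039,[(243,210),(243,260)]),(.008,[(244,180),(248,300)])): print(z,(cast(c,f(L),z)-[.4755,.1162,0])@x)
E
```

```text
0.039 [-0.02814572 -0.02877594]
0.008 [-0.03275192 -0.03314243]
```

```bash
python3 -m crank '[[[-0.05,0,-0.18,0,0.02,0,0],[0,0,-0.12,0,0,0,0],[0,0,-0.05,0,0,0,0],[0,0,0,0,0,0,0]]]'; python3 -c "
from h import *
print(yaw())"
```

```text
t: 31.2
tool_pos: [0.4754, 0.1156, 0.0493]
tcp_rot: [1.318, 1.136, -1.316]
ft_force: [-1.1, -1.1, -1.4]
gripper_width: 0.468
(np.float64(-8.435806156511935), array([ 0.001,  0.001, -1.   ]))
```

```bash
python3 -m crank '[[[0,0,-0.06,0,0,0,0],[0,0,-0.03,0,0,0,0],[0,0,0,0,0,0,0]]]'
```

```text
t: 31.58
tool_pos: [0.4754, 0.1156, 0.0492]
tcp_rot: [1.317, 1.135, -1.316]
ft_force: [-0.4, -0.3, -2.1]
gripper_width: 0.472
```

```bash
python3 -m crank '[[[0,0,-0.12,0,0,0,0],[0,0,0,0,0,0,0]]]'
```

```text
t: 31.82
tool_pos: [0.4744, 0.116, 0.047]
tcp_rot: [1.315, 1.137, -1.317]
ft_force: [0.1, 0.6, -3.2]
gripper_width: 0.47
```

```bash
python3 -m crank '[[[0,0,-0.1,0,0,0,0],[0,0,0,0,0,0,0]]]'
```

```text
t: 32.08
tool_pos: [0.4737, 0.1163, 0.0454]
tcp_rot: [1.314, 1.138, -1.318]
ft_force: [-0.5, 0.6, -2.8]
gripper_width: 0.47
```

```bash
python3 -c "
from h import *
s=cam('side');save(s,'s_lc4',(260,140,340,220),7);c=cam('wrist');save(c,'w_lc4',(140,60,500,400),2)"
```

```text
(no output)
```

View pics/s_lc4.png

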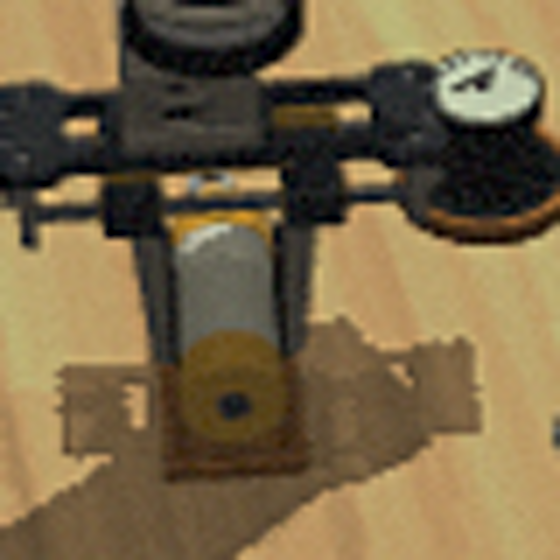

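View pics/w_lc4.png

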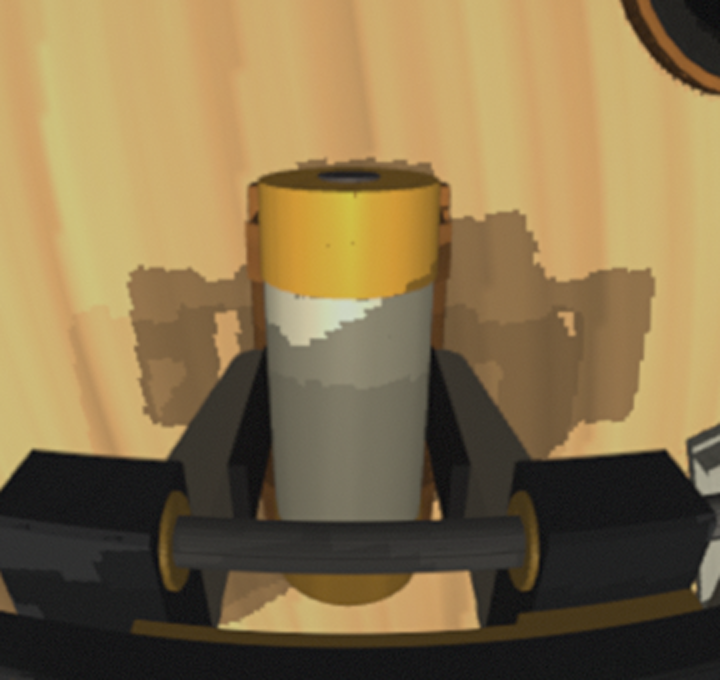

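The fuse sits symmetric between the V arms (wrist px 247–450) and has moved up slightly in the pads, so it is seated. Releasing.

```bash
python3 -m crank '[[[0,0,0,0,0,0,0.8],[0,0,0,0,0,0,0.8],[0,0,0,0,0,0,0.8],[0,0,0,0,0,0,0.8],[0,0,0,0,0,0,0.8]]]';python3 -m crank '[[[0,0,0.3,0,0,0,0.9],[0,0,0.6,0,0,0,1],[0,0,0.8,0,0,0,1],[0,0,0.8,0,0,0,1],[0,0,0.8,0,0,0,1],[0,0,0.8,0,0,0,1],[0,0,0,0,0,0,1]]]'; python3 -c "
from h import *
print(yaw());s=cam('side');save(s,'s_lc5',(250,130,330,210),7);c=cam('wrist');save(c,'w_lc5',(200,100,450,300),3)"
```

```text
t: 32.8
tool_pos: [0.4755, 0.1166, 0.0448]
tcp_rot: [1.316, 1.136, -1.316]
ft_force: [-0.2, -0.4, 0.0]
gripper_width: 0.802
t: 33.67
tool_pos: [0.4753, 0.1167, 0.1749]
tcp_rot: [1.318, 1.135, -1.314]
ft_force: [0.3, 0.5, 0.2]
gripper_width: 1.003
(np.float64(-8.356902558316689), array([ 0.003,  0.001, -1.   ]))
```

View pics/s_lc5.png

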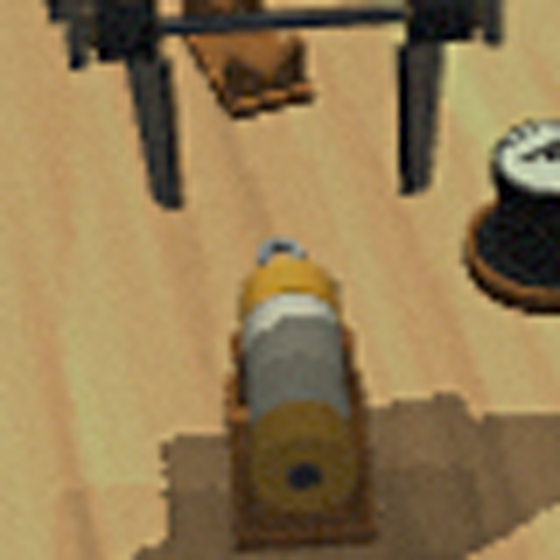

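View pics/w_lc5.png

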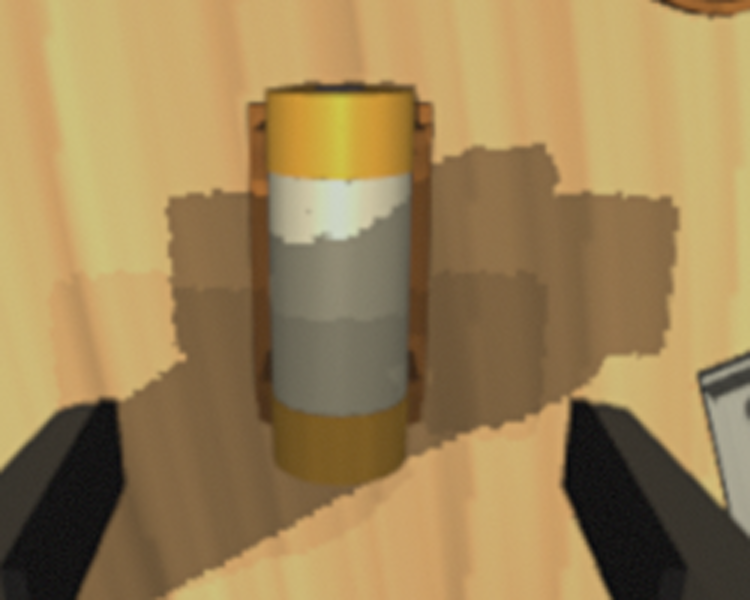

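```bash
python3 - <<'E'
from h import *
c=cam("wrist")
quad(c,"white",[(268,180),(412,177),(407,405),(272,412)],.046,3,(200,100))
quad(c,"fuse",[(266,92),(415,92),(406,475),(273,475)],.046,3,(200,100))
quad(c,"base?",[(249,103),(432,103),(422,420),(260,420)],.008,3,(200,100))
quad(c,"base?",[(249,103),(432,103),(422,420),(260,420)],.030,3,(200,100))
E
```

```text
white [0.4731 0.1138] [44.  75.7 44.6 77.3] [ -7.1 -98.3 175.   81.3]
fuse [0.4733 0.1146] [ 44.8 128.   45.3 128. ] [ -8.3 -98.4 171.7  81.4]
base? [0.4731 0.1128] [ 62.6 118.1  61.1 118.1] [ -8.3 -98.7 171.7  82.1]
base? [0.4741 0.1188] [ 58.3 109.9  56.9 110. ] [ -8.3 -98.7 171.7  82.1]
```

Long fuse is seated (width reads 44 mm at 46 mm height, centre within about 3 mm). On to the short fuse.

```bash
python3 -m crank '[[[0.4,-0.9,0,0,0,0.2,1],[0.4,-0.9,0,0,0,0.2,1],[0.4,-0.9,0,0,0,0.2,1],[0.4,-0.9,0,0,0,0.2,1],[0.4,-0.9,0,0,0,0.2,1],[0.4,-0.9,0,0,0,0.2,1],[0.4,-0.9,0,0,0,0.2,1],[0.4,-0.9,0,0,0,0.2,1],[0.4,-0.9,0,0,0,0.2,1],[0.4,-0.9,0,0,0,0,1]]]'; python3 -m crank '[[[0.4,-0.9,0,0,0,0,1],[0.4,-0.9,0,0,0,0,1],[0,0,0,0,0,0,1]]]'; python3 -c "
from h import *
print(yaw());c=cam('wrist');save(c,'w_sf',(140,60,500,300),2)"
```

```text
t: 35.08
tool_pos: [0.588, -0.1592, 0.1579]
tcp_rot: [1.091, 1.292, -1.125]
ft_force: [0.1, 0.4, 0.6]
gripper_width: 1.002
t: 35.45
tool_pos: [0.6102, -0.217, 0.1522]
tcp_rot: [1.091, 1.298, -1.132]
ft_force: [-0.4, 1.0, -0.2]
gripper_width: 1.004
(np.float64(7.873871293849992), array([-0.035, -0.001, -0.999]))
```

View pics/w_sf.png

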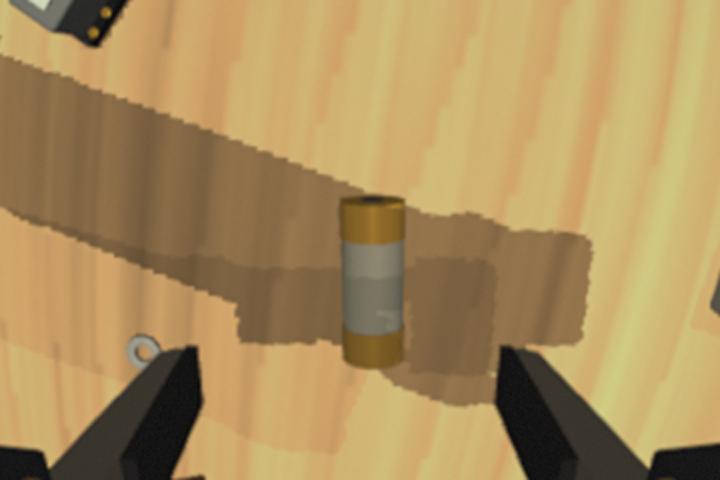

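```bash
python3 - <<'E'
from h import *
c=cam("wrist")
quad(c,"white",[(341,243),(404,242),(403,332),(343,333)],.015,2,(140,60))
quad(c,"sf",[(340,203),(405,203),(403,362),(343,362)],.015,2,(140,60))
E
python3 -m crank '[[[0.2,0,0,0,-0.22,0,1],[0,0,0,0,0,0,1]]]'; python3 -c "
from h import *
print(yaw(),ctrl.sense()['tool_pos']);c=cam('wrist');save(c,'w_sf2',(240,110,440,260),4)"
```

```text
white [ 0.619  -0.2238] [30.4 46.6 30.3 46.7] [   9.5  -81.1 -170.3   99. ]
sf [ 0.6188 -0.2223] [30.9 82.4 30.9 82.5] [   8.6  -81.2 -171.3   98.9]
t: 35.8
tool_pos: [0.6159, -0.2107, 0.1519]
tcp_rot: [1.103, 1.277, -1.102]
ft_force: [-0.2, -0.2, -0.3]
gripper_width: 1.002
(np.float64(8.260247862469514), array([-0.002,  0.003, -1.   ])) [ 0.61594123 -0.21066397  0.15191124]
```

View pics/w_sf2.png

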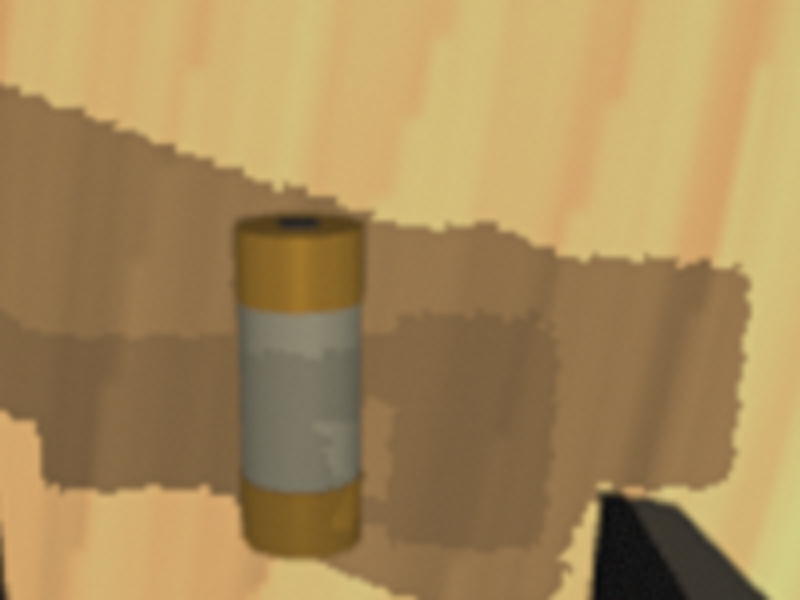

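```bash
python3 - <<'E'
from h import *
c=cam("wrist")
quad(c,"white",[(238,310),(361,308),(360,490),(241,490)],.015,4,(240,110))
quad(c,"sf",[(236,228),(363,228),(360,545),(243,545)],.015,4,(240,110))
E
```

```text
white [ 0.6197 -0.227 ] [29.9 47.9 30.3 47.4] [   9.3  -81.1 -171.7   98.4]
sf [ 0.6195 -0.2248] [30.3 83.3 30.4 83.3] [   8.3  -81.3 -171.7   98.7]
```

```bash
python3 -m crank '[[[0.1,-0.5,-0.3,0,0,0,1],[0,0,-0.8,0,0,0,1],[0,0,-0.8,0,0,0,1],[0,0,-0.7,0,0,0,1],[0,0,-0.4,0,0,0,1],[0,0,0,0,0,0,1]]]'; python3 -c "
from h import *
print(yaw())"
```

```text
t: 36.65
tool_pos: [0.6195, -0.2309, 0.0581]
tcp_rot: [1.103, 1.273, -1.104]
ft_force: [0.6, -0.3, -0.1]
gripper_width: 0.998
(np.float64(8.146697966504696), array([-0.001, -0.   , -1.   ]))
```

```bash
python3 -m crank '[[[0,0.2,-0.3,0,0,0.06,1],[0,0,-0.4,0,0,0,1],[0,0,-0.3,0,0,0,1],[0,0,-0.15,0,0,0,1],[0,0,0,0,0,0,1]]]'; python3 -c "
from h import *
print(yaw())"
```

```text
t: 37.28
tool_pos: [0.6208, -0.2244, 0.0228]
tcp_rot: [1.096, 1.275, -1.095]
ft_force: [0.3, 0.6, -0.5]
gripper_width: 1.001
(np.float64(8.741394037750837), array([ 0.002, -0.001, -1.   ]))
```

```bash
python3 -m crank '[[[0,0,-0.08,0,0,0,1],[0,0,0,0,0,0,0],[0,0,0,0,0,0,0],[0,0,0,0,0,0,0],[0,0,0,0,0,0,0],[0,0,0,0,0,0,0],[0,0,0,0,0,0,0],[0,0,0,0,0,0,0],[0,0,0,0,0,0,0],[0,0,0,0,0,0,0]]]'; python3 -m crank '[[[0,0,0.2,0,0,0,0],[0,0,0.5,0,0,0,0],[0,0,0.8,0,0,0,0],[0,0,0.8,0,0,0,0],[0,0,0.8,0,0,0,0],[0,0,0.8,0,0,0,0],[0,0,0.6,0,0,0,0],[0,0,0,0,0,0,0]]]'; python3 -c "
from h import *
print(yaw());c=cam('wrist');save(c,'w_sf3',(140,60,500,400),2)"
```

```text
t: 38.52
tool_pos: [0.6214, -0.2249, 0.0214]
tcp_rot: [1.097, 1.273, -1.095]
ft_force: [-0.2, 0.2, 0.2]
gripper_width: 0.315
t: 39.52
tool_pos: [0.6213, -0.2247, 0.1663]
tcp_rot: [1.097, 1.27, -1.093]
ft_force: [-2.2, 0.5, -0.5]
gripper_width: 0.318
(np.float64(8.729613959570337), array([ 0.007, -0.003, -1.   ]))
```

View pics/w_sf3.png

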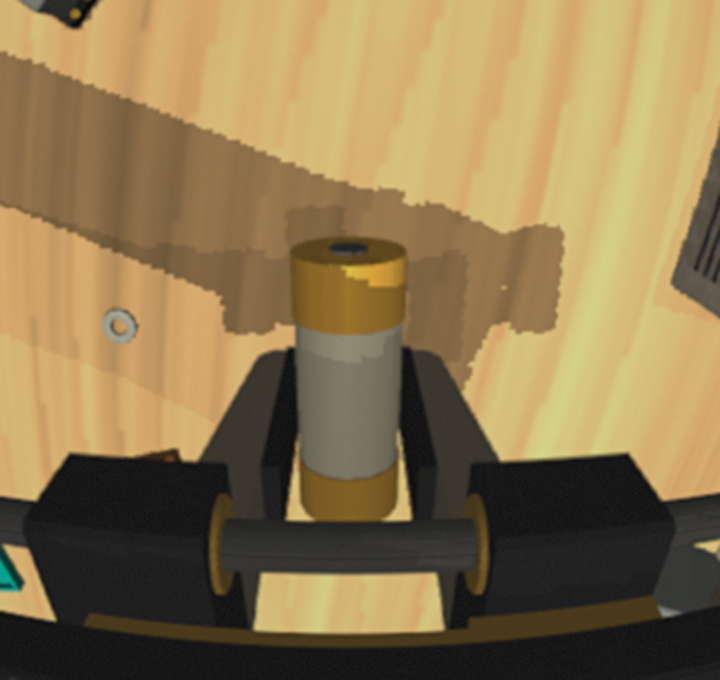

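```bash
python3 - <<'E'
from h import *
c=cam("wrist");f=lambda L:np.array(L)/2+[140,60]
p=cast(c,f([(291,250),(406,250)]),.1663-.006);a=np.radians(8.73);y=np.array([-np.sin(a),np.cos(a),0]);print("ahead",(p.mean(0)-[.6213,-.2247,0])@y,np.linalg.norm(p[0]-p[1]))
m=ctrl.capture("wrist")["mount"]
T=np.eye(4);T[:3,:3]=R.from_rotvec([1.137,1.255,-1.159]).as_matrix();T[:3,3]=[.4061,.2536,.181];c["M"]=T@np.array(m)
p=cast(c,(np.array([(118,33),(152,487),(386,488)])/6+[380,0]),.008)[:,:2]
e=np.diff(p,axis=0);print(p,(p[0]+p[2])/2,np.linalg.norm(e,axis=1),np.degrees(np.arctan2(e[:,1],e[:,0])))
E
python3 -m crank '[[[-0.05,0.5,0,0,0,0,0],[-0.1,0.8,0,0,0,0,0],[-0.15,0.9,0,0,0,0,0],[-0.15,0.9,0,0,0,0,0],[-0.15,0.9,0,0,0,0,0],[-0.15,0.9,0,0,0,0,0],[-0.15,0.9,0,0,0,0,0],[-0.15,0.9,0,0,0,0,0],[-0.15,0.9,0,0,0,0,0],[-0.15,0.9,0,0,0,0,0]]]'; python3 -c "
from h import *
print(yaw())"
```

```text
ahead 0.04355596164890446 0.030385105717713887
[[0.47792875 0.45869248]
 [0.49054768 0.37463682]
 [0.53516891 0.38220545]] [0.50654883 0.42044897] [0.0849976  0.04525858] [-81.46218101   9.62684974]
t: 40.92
tool_pos: [0.5691, 0.0485, 0.1529]
tcp_rot: [1.089, 1.296, -1.102]
ft_force: [0.5, 0.3, -0.6]
gripper_width: 0.314
(np.float64(8.987694399127685), array([-0.017,  0.005, -1.   ]))
```

```bash
python3 -m crank '[[[-0.15,0.9,0.15,0,-0.05,0,0],[-0.15,0.9,0.1,0,-0.05,0,0],[-0.15,0.9,0.1,0,0,0,0],[-0.15,0.9,0.1,0,0,0,0],[-0.15,0.9,0.1,0,0,0,0],[-0.15,0.9,0.1,0,0,0,0],[-0.15,0.9,0.1,0,0,0,0],[-0.15,0.8,0.1,0,0,0,0],[-0.1,0.5,0,0,0,0,0],[0,0,0,0,0,0,0]]]'; python3 -c "
from h import *
print(yaw());c=cam('wrist');save(c,'w_sc2',(140,0,500,340),2)"
```

```text
t: 42.18
tool_pos: [0.5146, 0.2947, 0.1706]
tcp_rot: [1.075, 1.304, -1.093]
ft_force: [0.2, -0.1, -1.6]
gripper_width: 0.319
(np.float64(9.872159829026122), array([-0.02 ,  0.003, -1.   ]))
```

View pics/w_sc2.png

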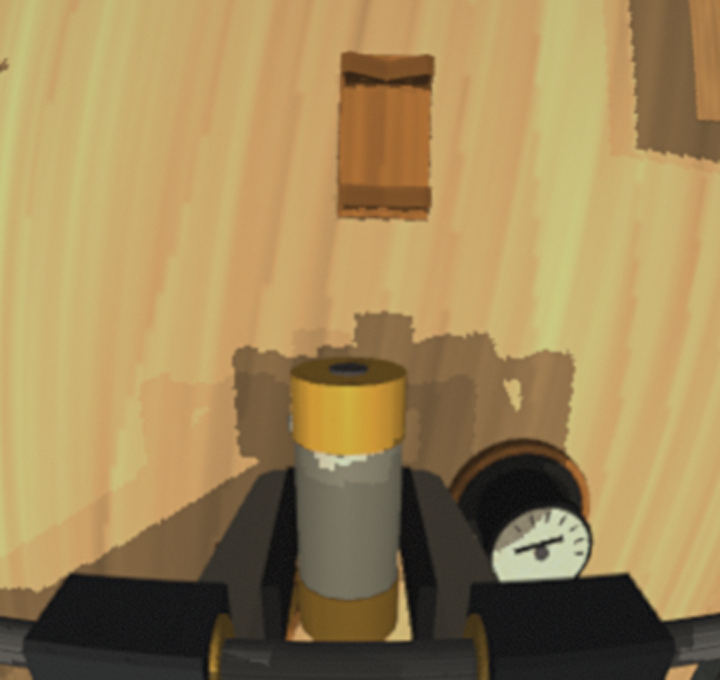

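```bash
python3 - <<'E'
from h import *
c=cam("wrist");f=lambda L:np.array(L)/2+[140,0]
b=cast(c,f([(338,217),(428,219),(340,95),(432,98)]),.008)
d=b[1]-b[0];print(np.linalg.norm(d),np.degrees(np.arctan2(d[1],d[0])),np.linalg.norm(b[3]-b[2]))
u=(b[2:].mean(0)-b[:2].mean(0));print("axis",np.degrees(np.arctan2(u[1],u[0])))
u/=np.linalg.norm(u);print("centre from near edge",b[:2].mean(0)+u*.043)
t=cast(c,f([(343,53),(434,55)]),.035);print("from top",t.mean(0)-u*.037,np.linalg.norm(t[0]-t[1]))
t=cast(c,f([(340,207),(430,209)]),.035);print("near block outer",t.mean(0)+u*.037,np.linalg.norm(t[0]-t[1]))
E
```

```text
0.04544166655139611 9.147643010983606 0.04614386558144031
axis 98.54766409763641
centre from near edge [0.50934893 0.42015501 0.008     ]
from top [0.50933475 0.41877079 0.035     ] 0.04190623685694078
near block outer [0.50935411 0.41890721 0.035     ] 0.04150631929024817
```

```bash
python3 -m crank '[[[-0.05,0.7,0,0,-0.07,-0.1,0],[-0.05,0.8,0,0,-0.06,0,0],[-0.05,0.8,0,0,0,0,0],[-0.05,0.8,-0.1,0,0,0,0],[-0.03,0.7,-0.1,0,0,0,0],[0,0.4,-0.2,0,0,0,0],[0,0,0,0,0,0,0]]]'; python3 -c "
from h import *
print(yaw());c=cam('wrist');save(c,'w_sc3',(140,60,500,400),2)"
```

```text
t: 43.15
tool_pos: [0.511, 0.4174, 0.1563]
tcp_rot: [1.1, 1.273, -1.104]
ft_force: [0.1, -1.1, -1.3]
gripper_width: 0.318
(np.float64(8.260679655171415), array([-0.001, -0.002, -1.   ]))
```

View pics/w_sc3.png

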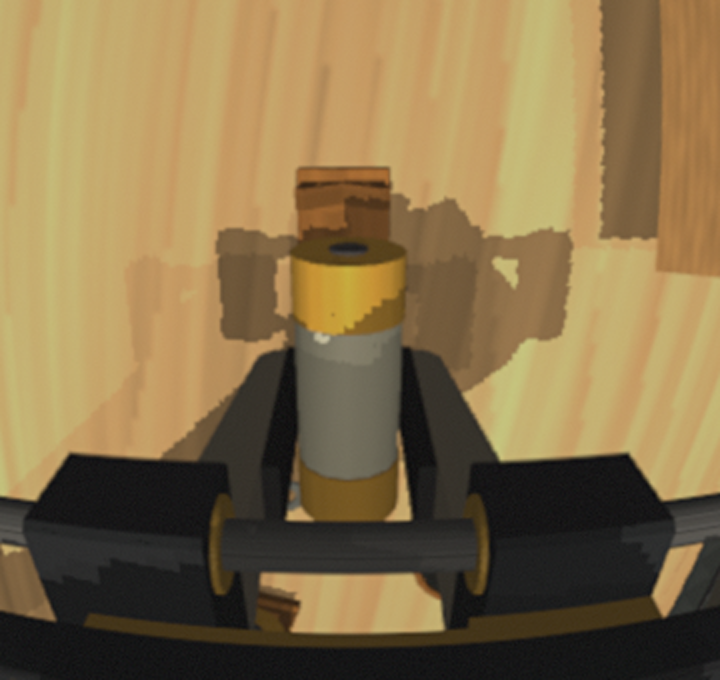

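```bash
python3 - <<'E'
from h import *
c=cam("wrist");f=lambda L:np.array(L)/2+[140,60]
b=cast(c,f([(297,168),(391,168)]),.008);d=b[1]-b[0];print(np.linalg.norm(d),np.degrees(np.arctan2(d[1],d[0])))
a=np.radians(98.7);print(b.mean(0)-.043*np.array([np.cos(a),np.sin(a),0]))
E
python3 -m crank '[[[-0.08,0,-0.5,0,0,0.04,0],[0,0,-0.8,0,0,0,0],[0,0,-0.8,0,0,0,0],[0,0,-0.6,0,0,0,0],[0,0,0,0,0,0,0]]]'; python3 -c "
from h import *
print(yaw())"
```

```text
0.045971801209079115 8.188545606692754
[0.50959927 0.42061171 0.008     ]
t: 43.88
tool_pos: [0.51, 0.4115, 0.0716]
tcp_rot: [1.099, 1.27, -1.104]
ft_force: [-0.4, 0.1, -1.7]
gripper_width: 0.315
(np.float64(8.286400119439268), array([ 0.001, -0.005, -1.   ]))
```

```bash
python3 -m crank '[[[-0.02,0.22,0,0.03,0,0.03,0],[0,0,-0.3,0,0,0,0],[0,0,-0.3,0,0,0,0],[0,0,0,0,0,0,0]]]'; python3 -c "
from h import *
print(yaw());c=cam('wrist');save(c,'w_sc4',(140,60,500,400),2)
s=cam('side');save(s,'s_sc4',(240,90,340,170),6)"
```

```text
t: 44.38
tool_pos: [0.5104, 0.4196, 0.0544]
tcp_rot: [1.101, 1.275, -1.095]
ft_force: [0.1, 0.4, -1.4]
gripper_width: 0.319
(np.float64(8.564129641514949), array([ 0.003,  0.002, -1.   ]))
```

View pics/w_sc4.png

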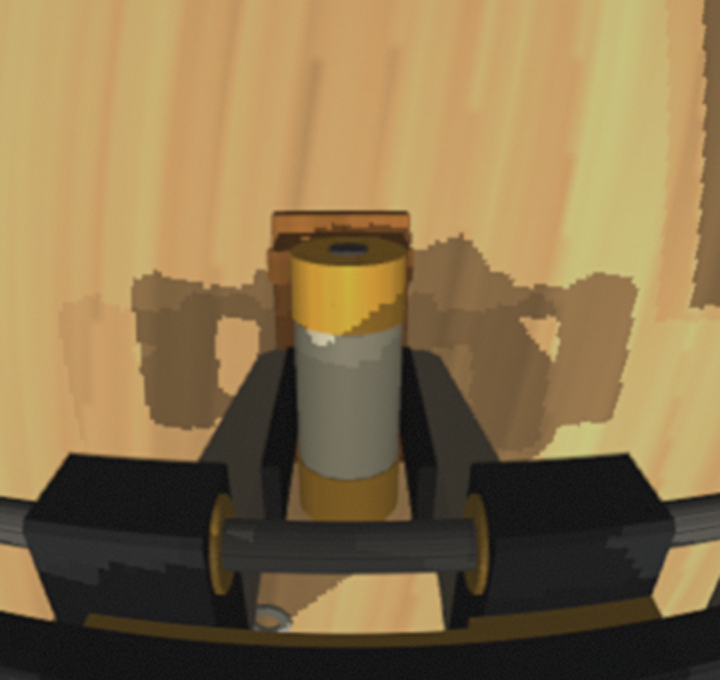

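View pics/s_sc4.png

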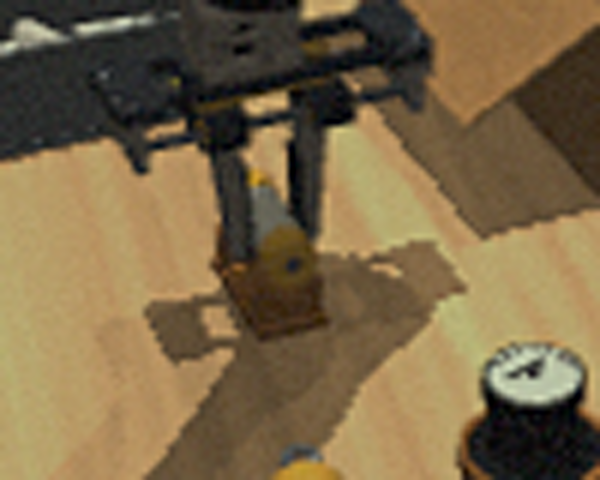

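```bash
python3 - <<'E'
from h import *
c=cam("wrist");f=lambda L:np.array(L)/2+[140,60]
a=np.radians(8.6);x=np.array([np.cos(a),np.sin(a),0]);y=np.array([-x[1],x[0],0]);t=ctrl.sense()["tool_pos"]
b=cast(c,f([(272,212),(410,212)]),.008);print("base",(b-t)@x,(b-t)@y-.043)
b=cast(c,f([(268,265),(411,265)]),.035);print("blk",(b-t)@x)
b=cast(c,f([(291,262),(406,262)]),.0484);print("fuse",(b-t)@x,(b-t)@y-.04)
E
```

```text
base [-0.02445661  0.02116496] [0.0023283  0.00223414]
blk [-0.02286274  0.01898735]
fuse [-0.01483122  0.01613223] [-0.00060419 -0.00065303]
```

```bash
python3 -m crank '[[[-0.1,0.08,0,0,0.02,0,0],[0,0,-0.15,0,0,0,0],[0,0,-0.15,0,0,0,0],[0,0,0,0,0,0,0]]]'; python3 -c "
from h import *
print(yaw())"
```

```text
t: 45.02
tool_pos: [0.5079, 0.4228, 0.0463]
tcp_rot: [1.102, 1.277, -1.095]
ft_force: [-0.6, -0.1, -0.7]
gripper_width: 0.316
(np.float64(8.55859177301406), array([ 0.002,  0.004, -1.   ]))
```

```bash
python3 -m crank '[[[0,-0.02,-0.12,0,0,0,0],[0,0,0,0,0,0,0]]]'
```

```text
t: 45.28
tool_pos: [0.508, 0.4229, 0.045]
tcp_rot: [1.103, 1.277, -1.094]
ft_force: [-0.6, 0.2, -1.0]
gripper_width: 0.315
```

```bash
python3 -m crank '[[[0,-0.03,-0.12,0,0,0,0],[0,0,0,0,0,0,0]]]'; python3 -c "
from h import *
c=cam('wrist');save(c,'w_sc5',(140,60,500,400),2)"
```

```text
t: 45.52
tool_pos: [0.5081, 0.4232, 0.0452]
tcp_rot: [1.104, 1.278, -1.093]
ft_force: [-0.2, 0.2, -1.3]
gripper_width: 0.321
```

View pics/w_sc5.png

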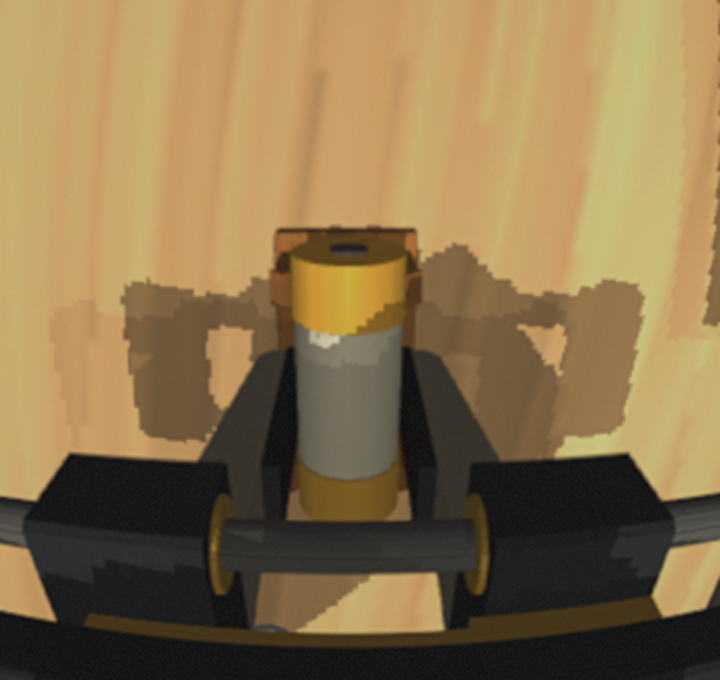

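```bash
python3 -m crank '[[[0,0,-0.1,0,0,0,0],[0,0,0,0,0,0,0.7],[0,0,0,0,0,0,0.7],[0,0,0,0,0,0,0.7],[0,0,0,0,0,0,0.7],[0,0,0,0,0,0,0.7],[0,0,0,0,0,0,0.7]]]';python3 -m crank '[[[0,0,0.3,0,0,0,0.8],[0,0,0.6,0,0,0,1],[0,0,0.8,0,0,0,1],[0,0,0.8,0,0,0,1],[0,0,0.8,0,0,0,1],[0,0,0.8,0,0,0,1],[0,0,0,0,0,0,1]]]'; python3 -c "
from h import *
print(yaw());c=cam('wrist');save(c,'w_sc6',(220,110,420,260),4)
s=cam('side');save(s,'s_sc6',(240,90,340,170),6)"
```

```text
t: 46.45
tool_pos: [0.5088, 0.4233, 0.0433]
tcp_rot: [1.105, 1.277, -1.093]
ft_force: [-0.4, -0.6, -0.5]
gripper_width: 0.701
t: 47.32
tool_pos: [0.5098, 0.4245, 0.1785]
tcp_rot: [1.111, 1.276, -1.086]
ft_force: [0.6, 0.4, 0.7]
gripper_width: 0.999
(np.float64(8.546865417783916), array([ 0.01 ,  0.011, -1.   ]))
```

View pics/w_sc6.png

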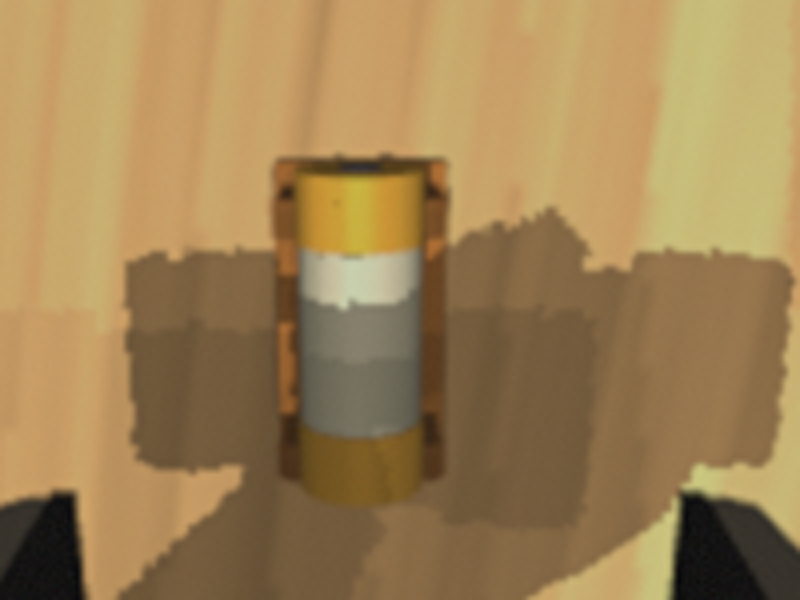

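View pics/s_sc6.png

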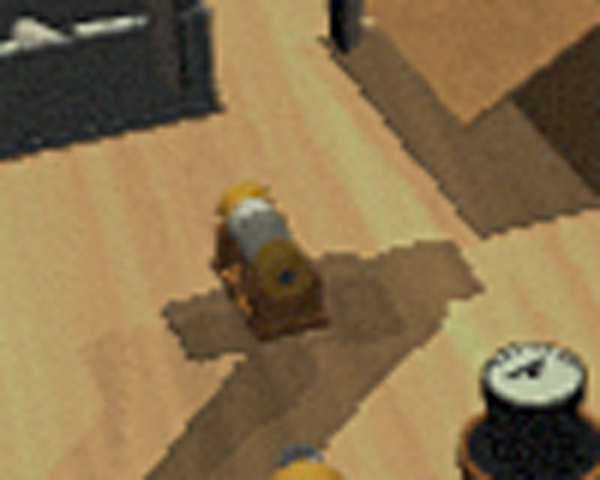

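```bash
python3 - <<'E'
from h import *
c=cam("wrist")
quad(c,"white",[(299,250),(424,250),(422,434),(303,436)],.038,4,(220,110))
b=cast(c,np.array([(274,160),(447,158)])/4+[220,110],.008);a=np.radians(98.6);print(b.mean(0)-.043*np.array([np.cos(a),np.sin(a),0]),np.linalg.norm(b[0]-b[1]))
s=ctrl.sense();print(s['t'],np.abs(s['qvel']).max())
x=cam("scene");save(x,"sc_end",(140,110,460,310),2.4)
x=cam("side");save(x,"si_end",(170,100,430,400),2)
E
```

```text
white [0.5069 0.4215] [30.  47.1 29.9 47.6] [   8.4  -81.4 -170.5   98.8]
[0.5067243  0.42015995 0.008     ] 0.045166299158482304
47.475 0.017713579507153854
```

View pics/si_end.png

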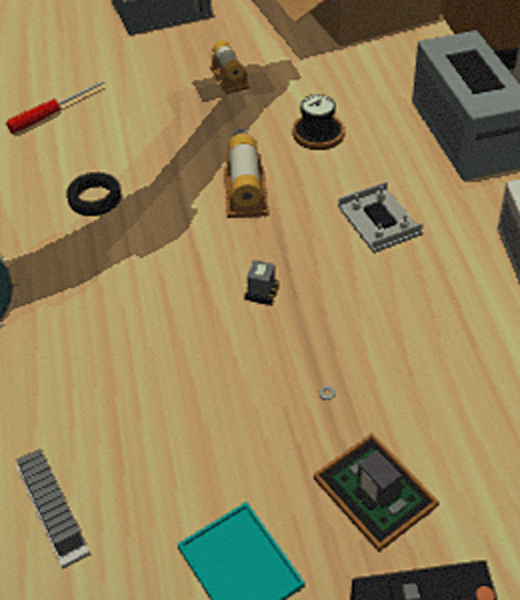

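All four parts look seated. One last cross-check of gauge and long fuse from the unoccluded side view.

```bash
python3 - <<'E'
from h import *
s=cam("side");save(s,"g_end",(300,130,360,185),10)
th=np.linspace(0,2*np.pi,60);o=lambda x,y,r,z:np.c_[x+r*np.cos(th),y+r*np.sin(th),np.full(60,z)]
f=lambda P:((P-[300,130])*10)
for n,a in(("stand top",(.623,.232,.044,.012)),("stand foot",(.623,.232,.044,0)),("dial",(.623,.232,.029,.059))):
    p=f(proj(s,o(*a)));print(n,p.min(0).round(),p.max(0).round())
E
```

```text
stand top [149. 260.] [409. 424.]
stand foot [149. 287.] [408. 452.]
dial [194. 177.] [368. 285.]
```

View pics/g_end.png

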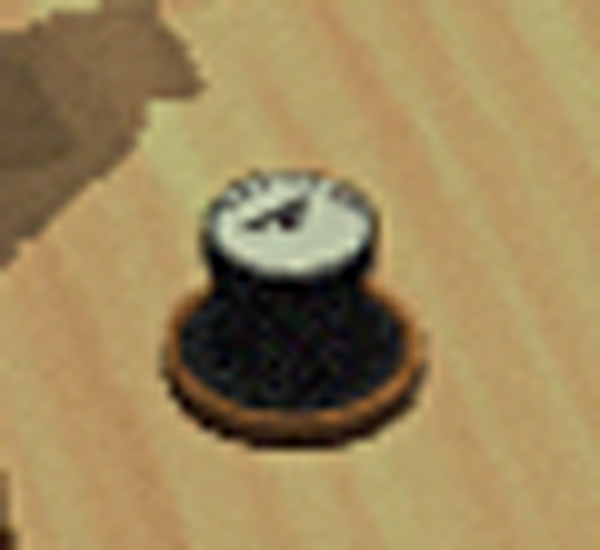

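Dial and stand shift from prediction together (relative about 0.7 px, under 2 mm), so the gauge is centred. Handing in.

```bash
python3 -m crank '[[[0,0,0,0,0,0,1],[0,0,0,0,0,0,1]]]'; python3 -c "
from cell import ctrl
print(ctrl.finish_job())"
```

```text
t: 47.88
tool_pos: [0.5075, 0.4225, 0.1721]
tcp_rot: [1.102, 1.278, -1.095]
ft_force: [0.7, -0.2, -0.1]
gripper_width: 1.002
the job is handed in; nothing more can be done
None
```

All four spares are in their holders, and I handed the job in at about 48 s with the gripper open and clear of everything. The hand-in gave no verdict, so the figures below come from my own camera checks.

| Part | Holder | Last check |
|---|---|---|
| Control card | Wooden tray | Lifted straight off the pins and kept level; about 3 mm off centre, looks flat |
| Gauge | Round stand | Upright, dial up; about 2 mm off centre, confirmed in the wrist and side views |
| Long fuse | Large V cradle | About 3 mm off centre; angle matches; reads 44 mm wide at the seat height |
| Short fuse | Small V cradle | About 1–2 mm off centre; angle within 1°; reads 30 mm wide at the seat height |

- **Disagreement between views:** for the stand's centre, the side view's rim read about 7 mm different from the wrist view. The stand's front edge in the side view agreed with the wrist view, and so did the last comparison of gauge against stand.
- **Weak contact signal:** the force reading showed little contact when I set down the card and the two fuses. I judged those by height and pictures instead.

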